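Mix indicator samples on the hand turntable mixer

ROBOT

A 7-joint arm with a two-finger parallel gripper is mounted at the origin on the work surface. World frame = base frame: x ahead of the robot, y to its left, z up, the work surface at z = 0. Lengths are in m, angles in rad, forces in N, time in s.
With the tool pointing down it reaches from about 0.4 to 0.85 m from the base axis. Payload 6.9 kg.
Tool frame: the origin (TCP) lies on the centre line of the jaws, within the pads' length; the fingertips stand 19 mm ahead of it and the grasp point (between the pads) is the TCP; x points along the fingers, y is the direction in which the jaws open and shut, and the axes are right-handed (so a half turn about x gives the same grasp; the last joint's range is limited). The gripper opens to 85 mm and grips with 20 to 120 N. Pads are 22 mm wide; open, the fingers measure 114 mm over their backs; the gripper's body (76 mm by 85 mm) begins 54 mm behind the grasp point. The pads swing forward as they close: fully open they stand 13 mm farther back than shut.
Start: joints at [1.238, 0.507, -0.238, 1.5, 0.126, 1.149, -0.155], TCP at [0.266, -0.566, 0.25] pointing down, gripper open.
Joint ranges: [-3.08, 3.08], [-0.24, 2.05], [-1.43, 1.35], [0, 2.5], [-1.52, 4.66], [0.17, 1.96], [-2.89, 2.89]. Speed limits (rad/s): [2.39, 2.39, 3.14, 3.14, 3.14, 3.14, 3.14].

INTERFACE

Orientations are given as a unit quaternion [x, y, z, w].
In Python, from station import * gives the robot as it stands. The module is installed in compiled form; this text tells all that it offers.
- The arm moves only by the shell command python3 -m pendant 'ROWS'. ROWS is a JSON object of lists of equal length, an entry for each row: "hand": the closure, from -1 (fully open) to 1 (shut), so that 0 is half open; "offset": the shift along the world's x, y, z in m, a list of three; "rotation": the turn, a rotation vector about the world's x, y, z in degrees, a list of three. In form: {"hand": [hand, ...], "offset": [[tx, ty, tz], ...], "rotation": [[wx, wy, wz], ...]}. A call has exactly 5 rows; each row is the pose to reach, as a shift and turn from the pose commanded when the call began; what a row does not reach only later rows make up. A row lasts 1/8 s, in which the tool goes at most 62.5 mm and 10.7 degrees, less where a joint would pass 70% of its speed; a pose out of reach is approached as far as the arm can. A call with a gripper value outside its range is refused whole. The fingers move at their own pace and stop on an object; the grip force is fixed at half the most. Time passes only in rows, so rows that repeat a pose let the fingers close, or fill a call up. It gives the time, the measured TCP pose, the force and the opening at its end, in the units of the state.
- get_obs(): the state, without advancing time (a new reading comes with each control period).
- camera(name): name is "scene" or "top"; returns a dict with "pixels" (384x512x3 uint8, blue, green, red), "z_map" (384x512 float32, m along the optical axis (not along the pixel's ray), 0 where there is no reading), "fx", "fy", "cx", "cy" (pixels), "R" (3x3) and "t" (3): a world point X has camera coordinates R X + t. Camera axes: x right, y down, z forward; pixel columns grow to the right and rows downward; lengths in m; the calibration is good to about 2 mm. A picture is of the moment at which its call begins.
- close_job(): hands the job in, once; it reports no verdict.
The state is a dict: "time_s": time; "joint_pos": joint angles; "joint_vel": joint speeds; "joint_torque": joint torques, N m; "eef_pos": TCP position; "eef_rot": TCP orientation; "contact_force": force on the tool from outside, world axes, zero at the start; "wrist_torque": the same for the moment, N m; "opening": opening from 0.0 (shut) to 1.0 (fully open).
Only numpy, scipy, OpenCV 4.12 (cv2) and the standard library are available. Lean on these libraries where they do the work, as an engineer would, in place of code of your own. Each camera call takes 0.05 s, during which the arm holds its last target. There are 200 camera calls.

TASK

Stand every sample jar in a pocket of the hand mixer's blue turntable, then turn it (it has a black crank knob) clockwise, seen from above, through one full turn and on to the first place after that where the red catch faces the yellow-handled locking arm. Then swing the locking arm down until it rests in the catch, and only after that move all the jars upright into the wooden tray. Leave the glassware and bottles where they are.

Things in the scene. Friction and masses are not known exactly. Their poses are not given: they have to be found in the camera images.
- rotor (a joint): angle of the blue turntable of the hand mixer (rad); it grows as the turntable turns clockwise seen from above; 0 and 6.283 are the home position, where the red catch faces the yellow-handled locking arm; it starts 0.1 to 0.6 short of 0, has end stops at -0.9 and 7.08, turns stiffly (about 1.5 N at the knob) and stays where it is left
- mixer_axis (a point): point on the vertical axis of the hand mixer, on the upper face of its blue turntable, 30 mm above the table (turntable 250 mm across). The mixer's grey base is fixed to the table
- knob_grip (a point): centre of the black crank knob of the turntable: upright, 22 mm across, 40 mm tall, centre 130 mm above the table, 105 mm from the axis, on a 10 mm steel stem; the knob spins freely on its stem, so the hand need not turn as it goes round
- catch (a point): middle of the red forked catch on the turntable's rim, 113 mm from the axis, 60 mm above the table; two cheeks 34 mm apart, tops 73 mm above the table
- lock_arm (a joint): angle of the locking arm (rad): 0 lying level in the catch (a stop), about 1.57 upright, 2.0 leaning back outwards (a stop); starts at 1.6 to 1.95; stiff hinge (about 1 N at the handle), stays where it is left
- lock_hinge (a point): point on the horizontal hinge axis of the locking arm, on a post at the edge of the mixer, 60 mm above the table, level with lock_grip along the hinge axis: lock_grip goes round this point at 60 mm radius in an upright plane. The point's x axis is along the hinge, its y axis points level inwards, to where the arm lies when closed
- lock_grip (a point): middle of the yellow side handle of the locking arm: a level round bar 13 mm thick, 36 mm long, parallel to the hinge axis, its middle 40 mm to the side of the arm (the point's x axis is along the bar)
- tray: shallow wooden tray, fixed, 180 x 120 mm outside (its x and y), floor 4 mm thick, rim 18 mm high and 6 mm thick; origin at the centre of its underside
- pocket_1 (a point): floor centre of one of the three white pockets on the turntable, 60 mm from its axis, floor 30 mm above the table, 52 mm wide inside, rim 20 mm high, 3 mm thick; it goes round with the turntable
- pocket_2 (a point): floor centre of one of the three white pockets on the turntable, 60 mm from its axis, floor 30 mm above the table, 52 mm wide inside, rim 20 mm high, 3 mm thick; it goes round with the turntable
- pocket_3 (a point): floor centre of one of the three white pockets on the turntable, 60 mm from its axis, floor 30 mm above the table, 52 mm wide inside, rim 20 mm high, 3 mm thick; it goes round with the turntable
- jar_a_mid (a point): middle, half-way up, of the closed purple sample jar: straight-sided, 40 mm across, 65 mm tall (upper 15 mm the white cap, lowest 16 mm a heavy white foot), about 0.15 kg; z axis up the jar. May be absent
- jar_b_mid (a point): middle, half-way up, of the closed red sample jar: straight-sided, 40 mm across, 65 mm tall (upper 15 mm the white cap, lowest 16 mm a heavy white foot), about 0.15 kg; z axis up the jar. May be absent
- jar_c_mid (a point): middle, half-way up, of the closed green sample jar: straight-sided, 40 mm across, 65 mm tall (upper 15 mm the white cap, lowest 16 mm a heavy white foot), about 0.15 kg; z axis up the jar. May be absent
- flask: glass conical flask, 76 mm across, 108 mm tall; bystander; origin at the centre of its underside
- beaker: glass beaker, 72 mm across, 85 mm tall; bystander; origin at the centre of its underside
- squeeze_bottle: yellow squeeze bottle, 44 mm across, 100 mm tall; bystander; origin at the centre of its underside
- wash_bottle: white wash bottle, 70 mm across, 160 mm tall; bystander; origin at the centre of its underside
- dish: glass dish, 80 mm across, 15 mm tall; bystander; origin at the centre of its underside
- jar_a: the same jar, origin at the centre of its underside
- jar_b: the same jar, origin at the centre of its underside
- jar_c: the same jar, origin at the centre of its underside

How it is judged:
By the outcome, as a careful person would: the job done as asked, in the order asked, and still so for the second after the job is handed in, with the robot touching nothing.
Of jar_a, jar_b, jar_c only 2 to 3 are there at a start; the rules pass over those that are not, and their reading is None.
At some moment in a run one of jar_a, jar_b, jar_c may be knocked a few centimetres aside while the robot is not near it.
It also fails if it takes over 210 s, if anything falls off the work surface, if the arm or the gripper's body presses on something with over 40 N, if the wrist force passes 120 N, or if a joint passes its speed limit or range.

## Working session

There is one attempt and no reset: what is moved stays moved. The work goes in short steps, Python scripts to look and compute and a shell command to move; the robot and the scene stay as the last step left them, time stands still between calls to the robot, and variables do not carry over. Pictures are saved under pics/ and viewed, on a budget of 14 in all, crops included, one or two more only if the job needs it, and the job is handed in when it is done.

```bash
mkdir -p pics
cat > h.py <<'E'
from station import *
import numpy as np, cv2
def snap(n,save):
    c=camera(n); cv2.imwrite('pics/'+save,c['pixels']); np.savez('pics/'+save[:-4]+'.npz',**c); return c
def cloud(c):
    z=np.asarray(c['z_map']); v,u=np.mgrid[:z.shape[0],:z.shape[1]]
    P=np.stack([(u-c['cx'])/c['fx']*z,(v-c['cy'])/c['fy']*z,z],-1)
    W=(P-c['t'])@np.asarray(c['R']); W[z==0]=np.nan; return W
E
python3 - <<'E'
from h import *
for n in ['scene','top']:
    c=snap(n,n+'0.png'); print(n,c['fx'],c['cx'],c['cy'],-np.asarray(c['R']).T@c['t'],np.round(c['R'],3).tolist())
o=get_obs(); print(o)
E
```

```text
scene 347.18184881458933 258.43499796822016 182.55899736933958 [1.18794355 0.55979653 0.67343485] [[-0.702, 0.712, 0.021], [0.38, 0.399, -0.834], [-0.602, -0.578, -0.551]]
top 443.8398141546109 255.5608731212085 192.06784537081586 [ 0.425233   -0.00565813  1.33075658] [[0.012, -1.0, 0.0], [-0.989, -0.012, -0.149], [0.149, 0.001, -0.989]]
{'time_s': 0.1, 'joint_pos': array([ 1.23751075,  0.50825916, -0.23755139,  1.50104202,  0.12567188,
        1.14889492, -0.15480498]), 'joint_vel': array([ 6.76298007e-06, -1.41826618e-03,  1.15606287e-03, -3.25592490e-03,
        8.76632154e-05,  1.03874074e-03,  1.05922992e-04]), 'joint_torque': array([-4.29733103e-03, -6.21826816e+01, -2.19467372e+00, -2.50202000e+01,
        1.24177232e-02,  7.77615700e-03,  4.68390442e-05]), 'eef_pos': array([ 0.26529693, -0.56543113,  0.24951075]), 'eef_rot': array([-0.69003367, -0.15445601,  0.69027833, -0.15333851]), 'contact_force': array([-0.32342605,  0.63148317,  0.42575599]), 'wrist_torque': array([-0.01833536, -0.01202243, -0.009517  ]), 'opening': 0.9990889165688661}
```

View pics/scene0.png

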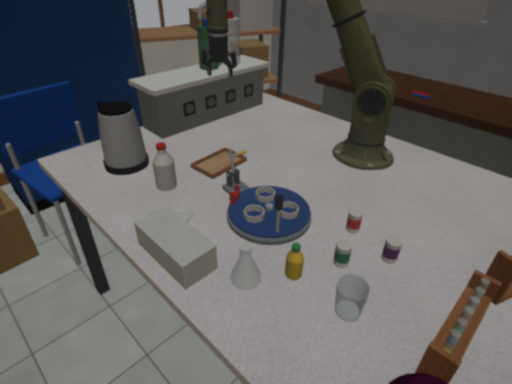

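View pics/top0.png

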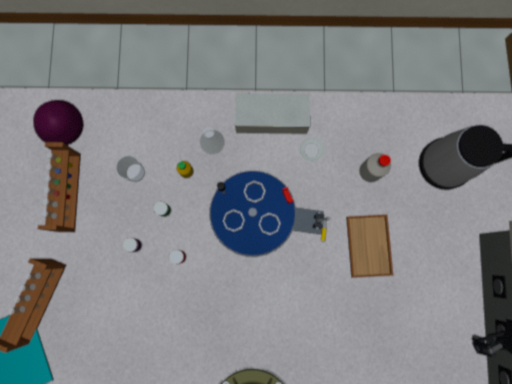

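The top view shows the turntable at (253,213), knob at (221,187), catch at (288,195), lock arm at (318,220) with its yellow handle at (324,234), and tray at (370,246). The jars are green (162,209), purple (132,245) and red (178,257). Now I'll measure them from both views.

```bash
cat >> h.py <<'E'
def load(s): return dict(np.load('pics/'+s+'.npz'))
def masks(c):
    hsv=cv2.cvtColor(c['pixels'],cv2.COLOR_BGR2HSV); return hsv[...,0].astype(int),hsv[...,1].astype(int),hsv[...,2].astype(int)
def st(W,m,name):
    p=W[m]; p=p[~np.isnan(p[:,0])]
    if len(p)<3: print(name,'none',len(p)); return
    print(name,len(p),'med',np.median(p,0).round(4),'lo',np.percentile(p,3,axis=0).round(4),'hi',np.percentile(p,97,axis=0).round(4))
E
cat > m.py <<'E'
from h import *
import sys
def box(W,x0,x1,y0,y1,z0,z1):
    with np.errstate(invalid='ignore'):
        return (W[...,0]>x0)&(W[...,0]<x1)&(W[...,1]>y0)&(W[...,1]<y1)&(W[...,2]>z0)&(W[...,2]<z1)
def jars(tag):
  for n in ['top','scene']:
    c=load(n+tag); W=cloud(c); H,S,V=masks(c)
    work=box(W,.25,.75,-.4,.45,.01,.2)
    for nm,hr in [('purple',(125,160)),('green',(50,85)),('red',(172,180)),('yellow',(22,33)),('blue',(105,122))]:
        hm=((H>=hr[0])&(H<=hr[1])); 
        if nm=='red': hm|=H<4
        m=(hm&(S>110)&(V>40)&work).astype(np.uint8)
        k,l,s,_=cv2.connectedComponentsWithStats(m)
        for i in range(1,k):
            if s[i,4]>=8: st(W,l==i,n+' '+nm+str(s[i,:2]))
E
python3 - <<'E'
from m import *
jars('0')
c=load('top0'); W=cloud(c)
m=(box(W,.2,.8,0.1,.45,.055,.075)).astype(np.uint8)
k,l,s,ce=cv2.connectedComponentsWithStats(m)
for i in range(1,k):
    if s[i,4]>20: st(W,l==i,'top cap '+str(ce[i].round(1)))
st(W,box(W,.3,.6,-.4,-.18,.01,.03),'trayrim'); 
for n in ['top','scene']:
    c=load(n+'0');W=cloud(c)
    m=box(W,.25,.7,-.25,.25,.1,.2)
    k,l,s,ce=cv2.connectedComponentsWithStats(m.astype(np.uint8))
    for i in range(1,k):
        if s[i,4]>8: st(W,l==i,n+' tall '+str(ce[i].round(1)))
E
```

```text
top green[178 162] 37 med [0.6859 0.2071 0.1005] lo [0.6778 0.1995 0.0951] hi [0.6939 0.216  0.1045]
top red[378 155] 113 med [ 0.6931 -0.3497  0.1594] lo [ 0.6794 -0.3635  0.1515] hi [ 0.7073 -0.3365  0.1641]
top red[283 187] 90 med [ 0.6095 -0.0954  0.0545] lo [ 0.5888 -0.1074  0.0382] hi [ 0.6273 -0.0838  0.0775]
top yellow[177 161] 141 med [0.676  0.1982 0.0676] lo [0.6648 0.1871 0.0278] hi [0.6977 0.2236 0.0891]
top yellow[321 228] 53 med [ 0.4942 -0.1884  0.1237] lo [ 0.4779 -0.1939  0.1191] hi [ 0.5105 -0.183   0.1282]
top blue[211 172] 4110 med [0.5625 0.0086 0.03  ] lo [ 0.4508 -0.103   0.0253] hi [0.6694 0.1145 0.035 ]
top blue[246 184] 201 med [0.6237 0.0007 0.03  ] lo [ 0.603  -0.02    0.0249] hi [0.6426 0.0215 0.0348]
top blue[225 212] 209 med [0.5369 0.0611 0.0296] lo [0.5168 0.0407 0.0246] hi [0.5572 0.0819 0.0351]
top blue[261 216] 215 med [ 0.5272 -0.0444  0.03  ] lo [ 0.509  -0.0649  0.0258] hi [ 0.5475 -0.0238  0.0347]
scene green[293 244] 46 med [0.6925 0.2109 0.0993] lo [0.6832 0.2036 0.0907] hi [0.6975 0.2174 0.1016]
scene green[336 255] 81 med [0.5835 0.2803 0.
[... 1813 characters left out ...]
0.3987  0.0105] hi [ 0.5626 -0.1844  0.0229]
top tall [180.7 165. ] 21 med [0.6851 0.2081 0.1016] lo [0.6766 0.2007 0.1004] hi [0.6939 0.2162 0.1048]
top tall [220.7 186.6] 66 med [0.6173 0.09   0.1487] lo [0.609  0.0816 0.1164] hi [0.6286 0.1003 0.1541]
top tall [324.  228.7] 114 med [ 0.5076 -0.1907  0.1238] lo [ 0.4777 -0.1985  0.1105] hi [ 0.5369 -0.1831  0.1474]
scene tall [235.4 153.9] 95 med [ 0.5255 -0.1896  0.1226] lo [ 0.4807 -0.1978  0.1048] hi [ 0.5411 -0.1823  0.1438]
scene tall [278.6 202. ] 132 med [0.6274 0.0965 0.1367] lo [0.6149 0.0858 0.1073] hi [0.6322 0.1025 0.1513]
scene tall [296.  245.3] 23 med [0.6903 0.2088 0.1009] lo [0.6796 0.2002 0.1001] hi [0.6969 0.2154 0.1016]
```

Run:
```python
from h import *
a=load('top0')['pixels'][165:255,200:345]; b=load('scene0')['pixels'][140:245,200:330]
cv2.imwrite('pics/crop0.png',np.vstack([cv2.resize(a,(480,298),interpolation=2),cv2.resize(b,(480,300),interpolation=2)]))
```

```text
(no output)
```

View pics/crop0.png

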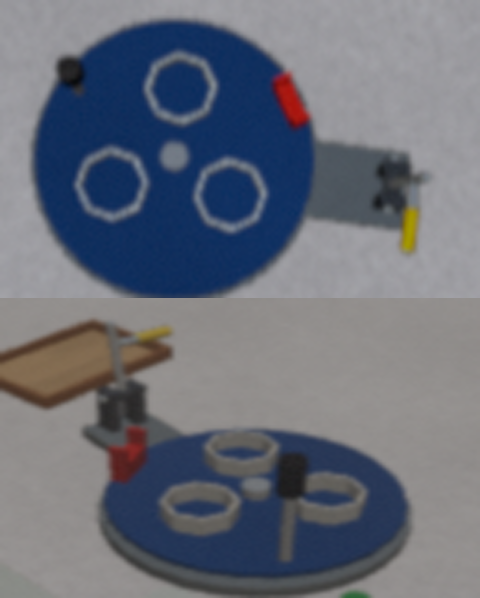

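The crop shows the rotor short of home by about 33°, with the knob at the upper left. The arm leans back, and its yellow bar is on the robot side. Next are the tray, the lock direction and the tool axes.

Run:
```python
from m import *
from scipy.spatial.transform import Rotation as R
o=get_obs(); print(R.from_quat(o['eef_rot']).as_matrix().round(3))
for n in ['top','scene']:
    c=load(n+'0'); W=cloud(c); H,S,V=masks(c)
    # tray
    m=box(W,.3,.6,-.45,-.2,.002,.025)&(S>60)&(H<25)
    p=W[m][:,:2]; p=p.astype(np.float32)
    q=p
    print(n,len(p),'tray rect',cv2.minAreaRect(q*1000))
    # lock: bar direction
    m=box(W,.4,.6,-.25,-.15,.105,.14)&(H>=20)&(H<=35)&(S>90)
    b=W[m]; u=np.linalg.svd(b-b.mean(0))[2][0]; print(n,'bar',b.mean(0).round(4),u.round(3),len(b))
    st(W,box(W,.45,.62,-.26,-.1,.075,.2)&(S<90),n+' arm')
    for z0,z1 in [(.06,.085),(.085,.11),(.11,.13),(.13,.16)]: st(W,box(W,.515,.57,-.26,-.15,z0,z1)&(S<90),n+f' arm {z0}')
    # base plate
    m=box(W,.45,.65,-.26,-.13,.004,.024)&(S<90)&(W[...,1]>-.24); p=W[m][:,:2].astype(np.float32); print('plate',cv2.minAreaRect(p*1000))
    # blue disc circle fit
    m=(H>104)&(H<123)&(S>110)&box(W,.4,.72,-.15,.16,.02,.04)
    hp=cv2.convexHull(W[m][:,:2].astype(np.float32)*1000); print('disc',cv2.minEnclosingCircle(hp), cv2.fitEllipse(hp))
```

```text
[[-0.001  0.425 -0.905]
 [ 0.001 -0.905 -0.425]
 [-1.    -0.002 -0.   ]]
top 2024 tray rect ((469.3250732421875, -340.1485595703125), (178.5177001953125, 122.09439849853516), 3.133146286010742)
top bar [ 0.4942 -0.1888  0.1234] [-0.99   0.119  0.073] 58
top arm 66 med [ 0.5307 -0.1912  0.1232] lo [ 0.4752 -0.2009  0.0821] hi [ 0.5382 -0.1834  0.1475]
top arm 0.06 99 med [ 0.5374 -0.1831  0.0673] lo [ 0.5169 -0.197   0.0614] hi [ 0.5576 -0.1742  0.0762]
top arm 0.085 10 med [ 0.5339 -0.187   0.099 ] lo [ 0.5309 -0.1904  0.0866] hi [ 0.5379 -0.1854  0.108 ]
top arm 0.11 28 med [ 0.5254 -0.1914  0.1232] lo [ 0.5157 -0.1976  0.1154] hi [ 0.5374 -0.1888  0.1285]
top arm 0.13 15 med [ 0.5337 -0.1968  0.1445] lo [ 0.5304 -0.2017  0.1311] hi [ 0.5377 -0.1929  0.1489]
plate ((549.7108764648438, -185.07046508789062), (109.45423126220703, 199.4715118408203), 89.7867431640625)
disc ((561.2664184570312, 5.044917583465576), 123.93404388427734) ((560.7216796875, 4.999429702758789), (245.38803100585938, 246.62965393066406), 162.82090759277344)
scene 813 tray rect ((471.43634033203125, -338.029174804
[... 226 characters left out ...]
443]
scene arm 0.06 76 med [ 0.5408 -0.1821  0.0671] lo [ 0.5192 -0.1966  0.0608] hi [ 0.5604 -0.1723  0.0827]
scene arm 0.085 20 med [ 0.5385 -0.1879  0.0984] lo [ 0.5335 -0.1939  0.0874] hi [ 0.5427 -0.1843  0.1083]
scene arm 0.11 30 med [ 0.5346 -0.1911  0.1215] lo [ 0.5167 -0.1977  0.1118] hi [ 0.5418 -0.1881  0.1274]
scene arm 0.13 16 med [ 0.5374 -0.1972  0.1376] lo [ 0.5322 -0.1994  0.1309] hi [ 0.5401 -0.1925  0.1474]
plate ((540.6887817382812, -165.84893798828125), (68.82118225097656, 72.31009674072266), 80.11489868164062)
disc ((565.17236328125, 6.986704349517822), 122.52103424072266) ((565.353759765625, 7.720331192016602), (240.56398010253906, 243.32826232910156), 158.17236328125)
```

Axis is about (0.563, 0.006), home direction about −98°, and tray centre (0.470, −0.339). I'll go to the red jar with the jaw axis turned to +82°, which lies along the lock's radial direction.

```bash
python3 -m pendant '{"hand":[-1,-1,-1,-1,-1],"offset":[[0.031,0.053,0],[0.062,0.106,0],[0.093,0.159,0],[0.124,0.212,0],[0.155,0.265,0]],"rotation":[[0,0,10],[0,0,20],[0,0,30],[0,0,40],[0,0,50]]}'
python3 -m pendant '{"hand":[-1,-1,-1,-1,-1],"offset":[[0.006,0.06,0],[0.012,0.12,0],[0.018,0.18,0],[0.024,0.24,0],[0.03,0.3,0]],"rotation":[[0,0,10],[0,0,20],[0,0,30],[0,0,40],[0,0,50]]}'
python3 -m pendant '{"hand":[-1,-1,-1,-1,-1],"offset":[[-0.006,0.055,0],[-0.012,0.11,0],[-0.018,0.165,0],[-0.022,0.219,0],[-0.022,0.219,0]],"rotation":[[0,0,10],[0,0,20],[0,0,30],[0,0,40],[0,0,47]]}'
python3 - <<'E'
from m import *
from scipy.spatial.transform import Rotation as R
o=get_obs(); print(o['joint_pos'].round(2),o['eef_pos'].round(4),R.from_quat(o['eef_rot']).as_matrix().round(3).tolist())
c=snap('scene','scene1.png'); snap('top','top1.png'); jars('1')
E
```

```text
time_s: 0.72
eef_pos: [0.421, -0.299, 0.2502]
eef_rot: [-0.559, -0.433, 0.559, -0.433]
contact_force: [1.8, 0.0, 0.6]
opening: 0.999
time_s: 1.35
eef_pos: [0.4503, 0.0008, 0.2503]
eef_rot: [0.324, 0.628, -0.324, 0.629]
contact_force: [0.3, 0.2, -0.3]
opening: 1.002
time_s: 1.98
eef_pos: [0.4269, 0.2232, 0.2507]
eef_rot: [0.045, 0.706, -0.043, 0.706]
contact_force: [0.1, -1.6, -0.7]
opening: 0.999
[ 0.21  0.43 -1.07  1.86  0.42  1.1   0.43] [0.4269 0.2232 0.2507] [[0.0, 0.124, 0.992], [0.003, 0.992, -0.124], [-1.0, 0.003, -0.0]]
top green[178 162] 36 med [0.6854 0.2077 0.099 ] lo [0.6772 0.1998 0.0968] hi [0.6947 0.2167 0.1044]
top red[378 155] 114 med [ 0.6931 -0.3499  0.1596] lo [ 0.6798 -0.3639  0.1498] hi [ 0.7077 -0.3364  0.1634]
top red[283 187] 91 med [ 0.6101 -0.0954  0.0552] lo [ 0.5887 -0.1071  0.0189] hi [ 0.6283 -0.0835  0.078 ]
top yellow[177 161] 141 med [0.6756 0.1982 0.0683] lo [0.6646 0.1868 0.0276] hi [0.6992 0.2236 0.091 ]
top yellow[321 228] 52 med [ 0.4941 -0.1883  0.1236] lo [ 0.4778 -0.194   0.1196] hi [ 0.5104 -0.1832  0.1283]
top blue[211 172] 4107 med [0.5627
[... 857 characters left out ...]
0341] lo [0.4337 0.2103 0.0201] hi [0.4512 0.2382 0.0494]
scene yellow[238 150] 22 med [ 0.4969 -0.1857  0.1225] lo [ 0.4815 -0.1904  0.1181] hi [ 0.5104 -0.1819  0.1249]
scene yellow[286 251] 388 med [0.701  0.2181 0.0529] lo [0.6845 0.1995 0.0137] hi [0.7095 0.2292 0.0805]
scene blue[229 187] 1824 med [0.5909 0.0359 0.0303] lo [ 0.458 -0.096  0.028] hi [0.677  0.1197 0.0325]
scene blue[261 193] 18 med [ 0.5162 -0.0548  0.0301] lo [ 0.507  -0.0634  0.028 ] hi [ 0.5252 -0.0461  0.0321]
scene blue[283 208] 32 med [0.5241 0.0511 0.0304] lo [0.514  0.0406 0.0287] hi [0.5349 0.0629 0.0321]
scene blue[248 212] 36 med [ 0.6133 -0.0091  0.0299] lo [ 0.6008 -0.0218  0.0283] hi [0.6244 0.0018 0.0325]
```

```bash
python3 -m pendant '{"hand":[-1,-1,-1,-1,-1],"offset":[[0,0,-0.06],[0,0,-0.12],[0,0,-0.17],[0,0,-0.206],[0,0,-0.206]],"rotation":[[0,0,0],[0,0,0],[0,0,0],[0,0,0],[0,0,0]]}'
python3 -m pendant '{"hand":[1,1,1,1,1],"offset":[[0,0,0],[0,0,0],[0,0,0],[0,0,0],[0,0,0]],"rotation":[[0,0,0],[0,0,0],[0,0,0],[0,0,0],[0,0,0]]}'
python3 -m pendant '{"hand":[1,1,1,1,1],"offset":[[0,0,0.04],[0,0,0.1],[0,0,0.15],[0,0,0.176],[0,0,0.176]],"rotation":[[0,0,0],[0,0,0],[0,0,0],[0,0,0],[0,0,0]]}'
```

```text
time_s: 2.7
eef_pos: [0.4274, 0.2163, 0.0424]
eef_rot: [0.048, 0.707, -0.051, 0.704]
contact_force: [-0.3, -0.0, -0.0]
opening: 0.996
time_s: 3.32
eef_pos: [0.4293, 0.2184, 0.0458]
eef_rot: [0.049, 0.704, -0.048, 0.706]
contact_force: [-0.6, -0.8, 8.4]
opening: 0.452
time_s: 3.95
eef_pos: [0.4292, 0.2186, 0.2225]
eef_rot: [0.049, 0.704, -0.048, 0.707]
contact_force: [-0.1, 0.3, -1.8]
opening: 0.457
```

Run:
```python
from m import *
c=snap('scene','s2.png'); W=cloud(c); H,S,V=masks(c)
m=((H<4)|(H>172))&(S>110)&box(W,.35,.5,.15,.3,.02,.3); st(W,m,'red held')
st(W,box(W,.38,.48,.17,.27,.12,.26),'all')
m=box(W,.38,.48,.17,.27,.16,.19)&(S<90); st(W,m,'foot')
p=np.asarray(c['R'])@np.array([.429,.2185,.2])+c['t']; u,v=int(c['fx']*p[0]/p[2]+c['cx']),int(c['fy']*p[1]/p[2]+c['cy'])
cv2.imwrite('pics/s2c.png',cv2.resize(c['pixels'][v-50:v+50,u-60:u+60],(600,500),interpolation=2))
```

```text
red held 135 med [0.447  0.2231 0.2119] lo [0.4389 0.2046 0.1966] hi [0.4509 0.235  0.2262]
all 670 med [0.4415 0.224  0.2308] lo [0.419  0.1848 0.1826] hi [0.4502 0.2595 0.2587]
foot 63 med [0.4457 0.2265 0.1842] lo [0.4298 0.205  0.1786] hi [0.4508 0.2381 0.1898]
```

View pics/s2c.png

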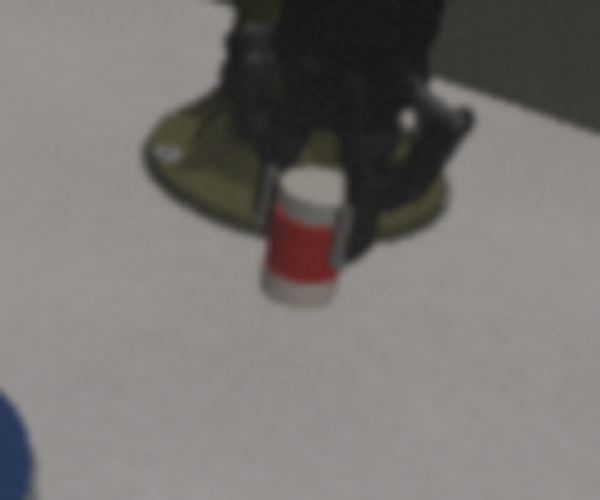

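The jar is upright in the jaws, with its base about 44.5 mm below the TCP. I'll carry it to pocket C at (0.528, −0.044).

```bash
python3 -m pendant '{"hand":[1,1,1,1,1],"offset":[[0.02,-0.052,0],[0.04,-0.104,0],[0.06,-0.156,0],[0.08,-0.208,0],[0.099,-0.262,0]],"rotation":[[0,0,0],[0,0,0],[0,0,0],[0,0,0],[0,0,0]]}'
python3 -m pendant '{"hand":[1,1,1,1,1],"offset":[[0,0,0],[0,0,-0.04],[0,0,-0.08],[0,0,-0.1],[0,0,-0.1]],"rotation":[[0,0,0],[0,0,0],[0,0,0],[0,0,0],[0,0,0]]}'
python3 - <<'E'
from m import *
c=snap('scene','s3.png'); W=cloud(c); H,S,V=masks(c)
m=((H<4)|(H>172))&(S>110)&box(W,.48,.6,-.1,.02,.05,.3); st(W,m,'red held')
print(get_obs()['eef_pos'])
u,v=265,195
cv2.imwrite('pics/s3c.png',cv2.resize(c['pixels'][v-50:v+50,u-60:u+60],(600,500),interpolation=2))
E
```

```text
time_s: 4.62
eef_pos: [0.5273, -0.0457, 0.219]
eef_rot: [0.048, 0.706, -0.048, 0.705]
contact_force: [0.0, 1.0, -0.4]
opening: 0.455
time_s: 5.25
eef_pos: [0.5257, -0.0431, 0.1182]
eef_rot: [0.048, 0.707, -0.048, 0.704]
contact_force: [-1.3, 0.2, -0.5]
opening: 0.453
red held 71 med [ 0.5441 -0.0369  0.1037] lo [ 0.5335 -0.0981  0.056 ] hi [ 0.5962 -0.0241  0.1207]
[ 0.52667189 -0.04296122  0.11955927]
```

View pics/s3c.png

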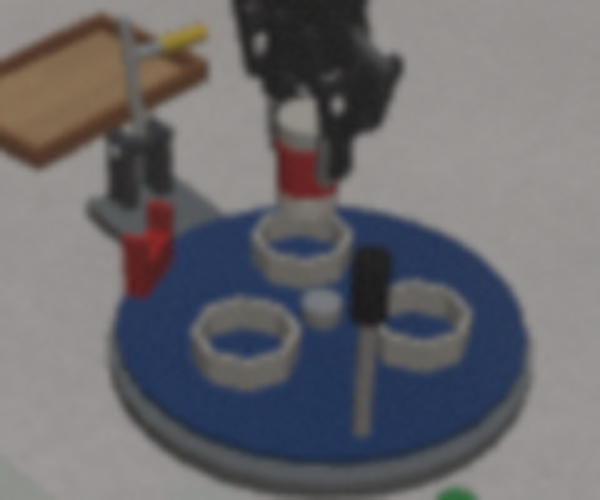

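The red jar hangs over the rear pocket at (303,240), so I'll lower and release it.

```bash
python3 -m pendant '{"hand":[1,1,1,1,1],"offset":[[0,0,-0.015],[0,0,-0.03],[0,0,-0.038],[0,0,-0.043],[0,0,-0.043]],"rotation":[[0,0,0],[0,0,0],[0,0,0],[0,0,0],[0,0,0]]}'
python3 -m pendant '{"hand":[-0.5,-0.5,-0.5,-0.5,-0.5],"offset":[[0,0,0],[0,0,0],[0,0,0.01],[0,0,0.06],[0,0,0.12]],"rotation":[[0,0,0],[0,0,0],[0,0,0],[0,0,0],[0,0,0]]}'
python3 -m pendant '{"hand":[-1,-1,-1,-1,-1],"offset":[[0.006,0.06,0.02],[0.012,0.12,0.02],[0.018,0.18,0.02],[0.026,0.24,0.02],[0.038,0.312,0.02]],"rotation":[[0,0,0],[0,0,0],[0,0,0],[0,0,0],[0,0,0]]}'
python3 - <<'E'
from m import *
from scipy.spatial.transform import Rotation as R
def look(tag):
    c=snap('scene','scene'+tag+'.png'); W=cloud(c); H,S,V=masks(c)
    for nm,hm in [('red',(H<4)|(H>172)),('green',(H>=50)&(H<=85)),('purple',(H>=125)&(H<=165))]:
        m=(hm&(S>70)&(V>25)&box(W,.3,.72,-.45,.5,.01,.3)).astype(np.uint8)
        k,l,s,_=cv2.connectedComponentsWithStats(m)
        for i in range(1,k):
            if s[i,4]>=20: st(W,l==i,nm)
look('4')
c=snap('top','top4.png'); W=cloud(c)
for z0,z1 in((.05,.075),(.085,.105)):
    k,l,s,ce=cv2.connectedComponentsWithStats(box(W,.38,.72,-.12,.45,z0,z1).astype(np.uint8))
    for i in range(1,k):
        if s[i,4]>30: st(W,l==i,'top'+str(ce[i].round()))
print(get_obs()['eef_pos'])
E
```

```text
time_s: 5.92
eef_pos: [0.5274, -0.0437, 0.077]
eef_rot: [0.048, 0.706, -0.048, 0.705]
contact_force: [-0.0, -0.3, -1.4]
opening: 0.456
time_s: 6.55
eef_pos: [0.5269, -0.0437, 0.1987]
eef_rot: [0.048, 0.706, -0.048, 0.705]
contact_force: [0.6, -1.8, -0.1]
opening: 0.748
time_s: 7.18
eef_pos: [0.5639, 0.2596, 0.2183]
eef_rot: [0.049, 0.705, -0.049, 0.706]
contact_force: [1.3, -0.2, 0.4]
opening: 1.002
red 70 med [ 0.6987 -0.3443  0.1586] lo [ 0.6825 -0.362   0.1458] hi [ 0.71   -0.3357  0.1623]
red 135 med [ 0.6121 -0.0915  0.055 ] lo [ 0.5878 -0.1133  0.0359] hi [ 0.6317 -0.081   0.0737]
red 117 med [ 0.5413 -0.0304  0.0633] lo [ 0.5219 -0.0505  0.0472] hi [ 0.5493 -0.0226  0.0809]
green 56 med [0.6914 0.2107 0.0998] lo [0.6815 0.2018 0.0901] hi [0.6984 0.2175 0.1022]
green 118 med [0.5848 0.2782 0.0354] lo [0.5716 0.2604 0.0209] hi [0.5886 0.2886 0.0484]
purple 100 med [0.4799 0.3588 0.035 ] lo [0.4695 0.3432 0.0218] hi [0.4836 0.3695 0.0472]
top[129. 159.] 33 med [0.7101 0.3675 0.0641] lo [0.7054 0.3456 0.0524] hi [0.7126 0.3806 0.0747]
top[184. 169.] 107 med [0.6762 0.2007 0.0676] lo [0.6645 0.1876 0.0537] hi [0.7038 0.2254 0.0747]
top[287. 195.] 75 med [ 0.6067 -0.0954  0.0549] lo [ 0.5873 -0.1096  0.0505] hi [ 0.6269 -0.0835  0.0746]
top[130. 245.] 171 med [0.46   0.35   0.0649] lo [0.443  0.3329 0.0554] hi [0.4771 0.3683 0.0693]
top[181. 165.] 52 med [0.6846 0.2078 0.0988] lo [0.6757 0.1991 0.0867] hi [0.6944 0.2168 0.1043]
top[269. 222.] 159 med [ 0.5268 -0.0425  0.0948] lo [ 0.508  -0.06    0.0899] hi [ 0.5439 -0.0258  0.0988]
[0.56144869 0.26734569 0.21882416]
```

The red jar is upright in its pocket, with its cap at z 0.095. Next is green, from (0.566, 0.268) into pocket B (0.537, 0.060).

```bash
python3 -m pendant '{"hand":[-1,-1,-1,-1,-1],"offset":[[0,0,-0.04],[0,0,-0.1],[0,0,-0.15],[0,0,-0.173],[0,0,-0.173]],"rotation":[[0,0,0],[0,0,0],[0,0,0],[0,0,0],[0,0,0]]}'
python3 -m pendant '{"hand":[1,1,1,1,1],"offset":[[0,0,0],[0,0,0],[0,0,0],[0,0,0],[0,0,0]],"rotation":[[0,0,0],[0,0,0],[0,0,0],[0,0,0],[0,0,0]]}'
python3 -m pendant '{"hand":[1,1,1,1,1],"offset":[[0,0,0.04],[0,0,0.1],[0,0,0.15],[0,0,0.176],[0,0,0.176]],"rotation":[[0,0,0],[0,0,0],[0,0,0],[0,0,0],[0,0,0]]}'
python3 -m pendant '{"hand":[1,1,1,1,1],"offset":[[-0.007,-0.052,0],[-0.014,-0.104,0],[-0.021,-0.156,0],[-0.029,-0.2075,0],[-0.029,-0.2075,0]],"rotation":[[0,0,0],[0,0,0],[0,0,0],[0,0,0],[0,0,0]]}'
python3 -m pendant '{"hand":[1,1,1,1,1],"offset":[[0,0,-0.04],[0,0,-0.08],[0,0,-0.1],[0,0,-0.1],[0,0,-0.1]],"rotation":[[0,0,0],[0,0,0],[0,0,0],[0,0,0],[0,0,0]]}'
python3 - <<'E'
from m import *
c=snap('scene','scene5.png'); W=cloud(c); H,S,V=masks(c)
m=((H>=50)&(H<=85))&(S>70)&box(W,.48,.6,.0,.12,.04,.3); st(W,m,'green held')
print(get_obs()['eef_pos'])
E
```

```text
time_s: 7.9
eef_pos: [0.563, 0.257, 0.0432]
eef_rot: [0.048, 0.706, -0.049, 0.705]
contact_force: [0.3, -0.3, 0.6]
opening: 0.998
time_s: 8.52
eef_pos: [0.5647, 0.2592, 0.0463]
eef_rot: [0.049, 0.704, -0.048, 0.706]
contact_force: [0.0, 2.2, 7.4]
opening: 0.457
time_s: 9.15
eef_pos: [0.5643, 0.2583, 0.2227]
eef_rot: [0.049, 0.704, -0.048, 0.707]
contact_force: [0.4, 0.6, -1.8]
opening: 0.452
time_s: 9.78
eef_pos: [0.5337, 0.044, 0.2182]
eef_rot: [0.05, 0.707, -0.053, 0.704]
contact_force: [0.4, -0.6, -1.6]
opening: 0.453
time_s: 10.4
eef_pos: [0.5349, 0.0511, 0.1207]
eef_rot: [0.048, 0.705, -0.048, 0.706]
contact_force: [-0.6, 0.6, -0.5]
opening: 0.455
green held 76 med [0.5537 0.0585 0.1107] lo [0.5459 0.041  0.0947] hi [0.5575 0.0682 0.1233]
[0.53519955 0.05102217 0.12106458]
```

The last row of the earlier move was cut short, so y is 9 mm low. I'll correct it, lower and release, then go over purple.

```bash
python3 -m pendant '{"hand":[1,1,1,1,1],"offset":[[0.002,0.0095,0],[0.002,0.0095,0],[0.002,0.0095,-0.02],[0.002,0.0095,-0.035],[0.002,0.0095,-0.043]],"rotation":[[0,0,0],[0,0,0],[0,0,0],[0,0,0],[0,0,0]]}'
python3 -m pendant '{"hand":[1,-0.5,-0.5,-0.5,-0.5],"offset":[[0,0,0],[0,0,0],[0,0,0],[0,0,0.01],[0,0,0.06]],"rotation":[[0,0,0],[0,0,0],[0,0,0],[0,0,0],[0,0,0]]}'
python3 -m pendant '{"hand":[-0.5,-1,-1,-1,-1],"offset":[[0,0,0.06],[-0.007,0.055,0.08],[-0.019,0.114,0.08],[-0.033,0.173,0.08],[-0.047,0.231,0.08]],"rotation":[[0,0,0],[0,0,0],[0,0,0],[0,0,0],[0,0,0]]}'
python3 - <<'E'
from m import *
c=snap('scene','scene6.png'); W=cloud(c); H,S,V=masks(c)
for nm,hm in [('green',(H>=50)&(H<=85)),('purple',(H>=125)&(H<=165))]:
        m=(hm&(S>70)&(V>25)&box(W,.3,.72,-.45,.5,.01,.3)).astype(np.uint8)
        k,l,s,_=cv2.connectedComponentsWithStats(m)
        for i in range(1,k):
            if s[i,4]>=20: st(W,l==i,nm)
c=snap('top','top6.png'); W=cloud(c)
for z0,z1 in((.05,.075),(.085,.105)):
    k,l,s,ce=cv2.connectedComponentsWithStats(box(W,.38,.72,-.12,.45,z0,z1).astype(np.uint8))
    for i in range(1,k):
        if s[i,4]>30: st(W,l==i,'top'+str(ce[i].round()))
print(get_obs()['eef_pos'])
E
```

```text
time_s: 11.08
eef_pos: [0.5365, 0.0597, 0.0765]
eef_rot: [0.048, 0.706, -0.049, 0.705]
contact_force: [0.5, -0.2, -1.0]
opening: 0.457
time_s: 11.7
eef_pos: [0.5355, 0.0592, 0.1365]
eef_rot: [0.048, 0.707, -0.049, 0.704]
contact_force: [1.8, -1.0, -0.1]
opening: 0.749
time_s: 12.32
eef_pos: [0.4893, 0.2926, 0.2183]
eef_rot: [0.049, 0.705, -0.048, 0.706]
contact_force: [0.6, 0.8, -0.7]
opening: 1.002
green 95 med [0.5523 0.0729 0.0642] lo [0.5353 0.0556 0.0506] hi [0.5586 0.0804 0.0776]
green 56 med [0.6913 0.211  0.0998] lo [0.6818 0.2014 0.0901] hi [0.6979 0.2179 0.1016]
purple 97 med [0.4799 0.3586 0.0345] lo [0.4708 0.3449 0.0212] hi [0.4836 0.3696 0.0473]
top[124. 164.] 100 med [0.6989 0.3871 0.0629] lo [0.6589 0.3492 0.0504] hi [0.7127 0.3951 0.074 ]
top[184. 170.] 101 med [0.6763 0.2005 0.0661] lo [0.6651 0.1879 0.0525] hi [0.7044 0.2256 0.0744]
top[137. 175.] 42 med [0.6604 0.337  0.0603] lo [0.6469 0.3297 0.0503] hi [0.6917 0.3654 0.0743]
top[287. 196.] 83 med [ 0.6072 -0.0954  0.0554] lo [ 0.5877 -0.1092  0.0509] hi [ 0.6256 -0.0835  0.0741]
top[181. 165.] 51 med [0.6848 0.2079 0.0995] lo [0.6758 0.1977 0.0888] hi [0.6943 0.2169 0.1027]
top[232. 218.] 156 med [0.5369 0.0606 0.095 ] lo [0.5204 0.0431 0.0913] hi [0.5536 0.0775 0.1001]
top[269. 223.] 157 med [ 0.5248 -0.0425  0.0948] lo [ 0.508  -0.0591  0.0907] hi [ 0.544  -0.0257  0.0997]
[0.48568248 0.29925233 0.21930783]
```

```bash
python3 -m pendant '{"hand":[-1,-1,-1,-1,-1],"offset":[[-0.015,0.03,0],[-0.0295,0.06,0],[-0.0295,0.06,0],[-0.0295,0.06,-0.05],[-0.0295,0.06,-0.1]],"rotation":[[0,0,0],[0,0,0],[0,0,0],[0,0,0],[0,0,0]]}'
python3 -m pendant '{"hand":[-1,-1,-1,1,1],"offset":[[0,0,-0.05],[0,0,-0.074],[0,0,-0.074],[0,0,-0.074],[0,0,-0.074]],"rotation":[[0,0,0],[0,0,0],[0,0,0],[0,0,0],[0,0,0]]}'
python3 -m pendant '{"hand":[1,1,1,1,1],"offset":[[0,0,0],[0,0,0],[0,0,0],[0,0,0.05],[0,0,0.1]],"rotation":[[0,0,0],[0,0,0],[0,0,0],[0,0,0],[0,0,0]]}'
python3 - <<'E'
from m import *
c=snap('scene','scene7.png'); W=cloud(c); H,S,V=masks(c)
m=((H>=125)&(H<=165))&(S>70)&box(W,.38,.55,.25,.45,.04,.3); st(W,m,'purple held')
print(get_obs()['eef_pos'])
E
```

```text
time_s: 13.05
eef_pos: [0.4615, 0.3499, 0.117]
eef_rot: [0.049, 0.705, -0.049, 0.706]
contact_force: [-0.2, -0.8, 0.0]
opening: 0.995
time_s: 13.68
eef_pos: [0.4611, 0.3513, 0.0448]
eef_rot: [0.049, 0.705, -0.048, 0.706]
contact_force: [-0.1, 0.0, 0.1]
opening: 0.603
time_s: 14.3
eef_pos: [0.46, 0.3507, 0.1447]
eef_rot: [0.048, 0.706, -0.048, 0.705]
contact_force: [1.9, 0.4, 0.0]
opening: 0.456
purple held 111 med [0.4791 0.3558 0.1344] lo [0.4715 0.3431 0.1208] hi [0.4817 0.3669 0.1473]
[0.46132245 0.35354374 0.15137822]
```

```bash
python3 -m pendant '{"hand":[1,1,1,1,1],"offset":[[0,0,0.06],[0.02,-0.05,0.076],[0.045,-0.1,0.076],[0.07,-0.15,0.076],[0.095,-0.2,0.076]],"rotation":[[0,0,0],[0,0,0],[0,0,0],[0,0,0],[0,0,0]]}'
python3 -m pendant '{"hand":[1,1,1,1,1],"offset":[[0.025,-0.05,0],[0.047,-0.1,0],[0.0685,-0.15,0],[0.0685,-0.15,0],[0.0685,-0.15,-0.05]],"rotation":[[0,0,0],[0,0,0],[0,0,0],[0,0,0],[0,0,0]]}'
python3 -m pendant '{"hand":[1,1,1,1,1],"offset":[[0,0,-0.05],[0,0,-0.05],[0,0,-0.05],[0,0,-0.05],[0,0,-0.05]],"rotation":[[0,0,0],[0,0,0],[0,0,0],[0,0,0],[0,0,0]]}'
python3 - <<'E'
from m import *
c=snap('scene','scene8.png'); W=cloud(c); H,S,V=masks(c)
m=((H>=125)&(H<=165))&(S>70)&box(W,.55,.7,-.1,.1,.04,.3); st(W,m,'purple held')
print(get_obs()['eef_pos'])
E
```

```text
time_s: 14.98
eef_pos: [0.5559, 0.149, 0.2198]
eef_rot: [0.048, 0.705, -0.049, 0.706]
contact_force: [1.8, -0.5, -1.7]
opening: 0.46
time_s: 15.6
eef_pos: [0.6261, 0.0016, 0.1723]
eef_rot: [0.05, 0.703, -0.048, 0.708]
contact_force: [1.3, 0.1, -2.1]
opening: 0.455
time_s: 16.23
eef_pos: [0.6245, 0.0011, 0.1209]
eef_rot: [0.049, 0.705, -0.048, 0.706]
contact_force: [0.2, -0.7, -0.3]
opening: 0.455
purple held 72 med [0.6428 0.0091 0.1094] lo [ 0.6325 -0.0043  0.0962] hi [0.646  0.0178 0.1228]
[0.62431796 0.00097389 0.12056861]
```

```bash
python3 -m pendant '{"hand":[1,1,1,1,-0.5],"offset":[[0,0,-0.02],[0,0,-0.035],[0,0,-0.043],[0,0,-0.043],[0,0,-0.043]],"rotation":[[0,0,0],[0,0,0],[0,0,0],[0,0,0],[0,0,0]]}'
python3 -m pendant '{"hand":[-0.5,-0.5,-0.5,-0.5,-0.5],"offset":[[0,0,0],[0,0,0],[0,0,0.03],[0,0,0.08],[0,0,0.13]],"rotation":[[0,0,0],[0,0,0],[0,0,0],[0,0,0],[0,0,0]]}'
python3 -m pendant '{"hand":[-0.5,-0.5,-0.5,-0.5,-0.5],"offset":[[0,0,0.012],[-0.002,0.045,0.012],[-0.0035,0.091,0.012],[-0.0035,0.091,0.012],[-0.0035,0.091,0.012]],"rotation":[[0,0,0],[0,0,0],[0,0,0],[0,0,0],[0,0,0]]}'
python3 - <<'E'
from m import *
c=snap('scene','scene9.png'); W=cloud(c); H,S,V=masks(c)
for nm,hm in [('red',(H<4)|(H>172)),('green',(H>=50)&(H<=85)),('purple',(H>=125)&(H<=165))]:
        m=(hm&(S>70)&(V>25)&box(W,.4,.67,-.12,.5,.01,.3)).astype(np.uint8)
        k,l,s,_=cv2.connectedComponentsWithStats(m)
        for i in range(1,k):
            if s[i,4]>=20: st(W,l==i,nm)
st(W,box(W,.57,.67,.04,.14,.125,.155)&(V<60),'knob'); 
cv2.imwrite('pics/s9c.png',cv2.resize(c['pixels'][120:250,190:340],(600,520),interpolation=2))
c=snap('top','top9.png'); W=cloud(c)
k,l,s,ce=cv2.connectedComponentsWithStats(box(W,.38,.72,-.12,.45,.085,.105).astype(np.uint8))
for i in range(1,k):
    if s[i,4]>30: st(W,l==i,'top'+str(ce[i].round()))
print(get_obs()['eef_pos'])
E
```

```text
time_s: 16.9
eef_pos: [0.6238, 0.001, 0.076]
eef_rot: [0.049, 0.705, -0.048, 0.705]
contact_force: [0.4, 0.0, -0.1]
opening: 0.65
time_s: 17.52
eef_pos: [0.6236, 0.0009, 0.2076]
eef_rot: [0.048, 0.706, -0.048, 0.705]
contact_force: [0.8, -0.0, 0.4]
opening: 0.753
time_s: 18.15
eef_pos: [0.6201, 0.0913, 0.2175]
eef_rot: [0.048, 0.706, -0.049, 0.705]
contact_force: [-0.1, 0.0, -0.3]
opening: 0.752
red 134 med [ 0.6143 -0.0917  0.0554] lo [ 0.5882 -0.1119  0.0356] hi [ 0.6323 -0.0802  0.0737]
red 116 med [ 0.5423 -0.0304  0.0638] lo [ 0.5217 -0.054   0.0471] hi [ 0.5482 -0.0233  0.0806]
green 96 med [0.5522 0.0729 0.065 ] lo [0.536  0.0557 0.052 ] hi [0.5587 0.0797 0.0775]
purple 89 med [0.6375 0.0155 0.0648] lo [6.202e-01 4.000e-04 5.100e-02] hi [0.6452 0.0214 0.0774]
knob 84 med [0.6278 0.0958 0.1427] lo [0.6162 0.0845 0.1268] hi [0.6324 0.1025 0.1513]
[0.62042516 0.09023823 0.21761993]
```

View pics/s9c.png

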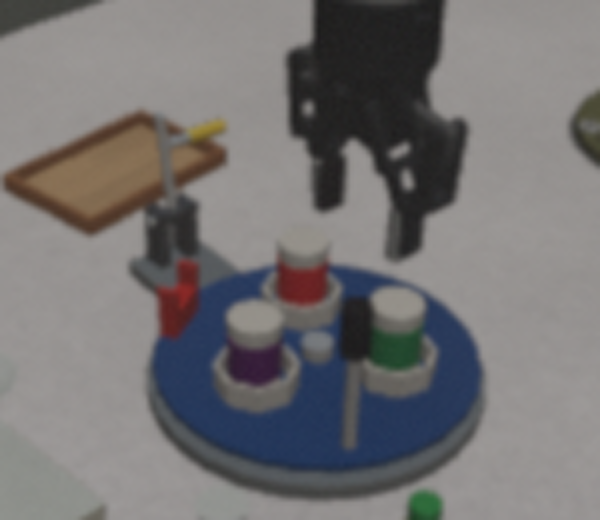

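All three jars stand in their pockets. I'll lower onto the knob, grip it, and work out the arc rows.

```bash
python3 -m pendant '{"hand":[-0.5,-0.5,-0.5,-0.5,1],"offset":[[0,0.001,-0.04],[0,0.001,-0.07],[0,0.001,-0.086],[0,0.001,-0.086],[0,0.001,-0.086]],"rotation":[[0,0,0],[0,0,0],[0,0,0],[0,0,0],[0,0,0]]}'
python3 -m pendant '{"hand":[1,1,1,1,1],"offset":[[0,0,0],[0,0,0],[0,0,0],[0,0,0],[0,0,0]],"rotation":[[0,0,0],[0,0,0],[0,0,0],[0,0,0],[0,0,0]]}'
cat > arc.py <<'E'
import sys,numpy as np
# start angle deg, step deg/row, calls
t0,st,n=map(float,sys.argv[1:4])
for c in range(int(n)):
    a=np.radians(t0); r=[]
    for k in range(1,6):
        b=np.radians(t0-st*k); r.append([round(.105*(np.cos(b)-np.cos(a)),4),round(.105*(np.sin(b)-np.sin(a)),4),0])
    print(t0,'->',t0-5*st,r); t0-=5*st
E
python3 - <<'E'
from h import *
o=get_obs(); p=o['eef_pos']; print(p,o['contact_force'],o['opening']); d=p[:2]-[.563,.006]; print(np.hypot(*d),np.degrees(np.arctan2(d[1],d[0])))
E
python3 arc.py 55.5 10 8
```

```text
time_s: 18.88
eef_pos: [0.6209, 0.093, 0.1334]
eef_rot: [0.049, 0.705, -0.048, 0.706]
contact_force: [0.0, 0.8, 0.5]
opening: 0.547
time_s: 19.5
eef_pos: [0.6207, 0.0923, 0.1336]
eef_rot: [0.048, 0.705, -0.049, 0.706]
contact_force: [-1.8, -2.9, 5.4]
opening: 0.242
[0.62065285 0.09230786 0.13359293] [-1.81313012 -2.86003034  5.40839395] 0.24176930715288492
0.10379257501619382 56.257442973685606
55.5 -> 5.5 [[np.float64(0.0141), np.float64(-0.0116), 0], [np.float64(0.026), np.float64(-0.0256), 0], [np.float64(0.0353), np.float64(-0.0413), 0], [np.float64(0.0417), np.float64(-0.0585), 0], [np.float64(0.045), np.float64(-0.0765), 0]]
5.5 -> -44.5 [[np.float64(0.0002), np.float64(-0.0183), 0], [np.float64(-0.0029), np.float64(-0.0364), 0], [np.float64(-0.009), np.float64(-0.0536), 0], [np.float64(-0.018), np.float64(-0.0695), 0], [np.float64(-0.0296), np.float64(-0.0837), 0]]
-44.5 -> -94.5 [[np.float64(-0.0139), np.float64(-0.0119), 0], [np.float64(-0.0297), np.float64(-0.0212), 0], [np.float64(-0.0468), np.float64(-0.0276), 0], [np.float64(-0.0648), np.float64(-0.0309), 0], [np.float64
[... 561 characters left out ...]
0061), np.float64(0.0173), 0], [np.float64(0.0151), np.float64(0.0332), 0], [np.float64(0.0268), np.float64(0.0473), 0], [np.float64(0.0407), np.float64(0.0592), 0], [np.float64(0.0565), np.float64(0.0685), 0]]
-244.5 -> -294.5 [[np.float64(0.0171), np.float64(0.0064), 0], [np.float64(0.0351), np.float64(0.0097), 0], [np.float64(0.0534), np.float64(0.0099), 0], [np.float64(0.0715), np.float64(0.0069), 0], [np.float64(0.0887), np.float64(0.0008), 0]]
-294.5 -> -344.5 [[np.float64(0.0159), np.float64(-0.009), 0], [np.float64(0.0301), np.float64(-0.0207), 0], [np.float64(0.0419), np.float64(-0.0346), 0], [np.float64(0.0512), np.float64(-0.0503), 0], [np.float64(0.0576), np.float64(-0.0675), 0]]
```

```bash
python3 -m pendant '{"hand":[1,1,1,1,1],"offset":[[0.0141,-0.0116,0],[0.026,-0.0256,0],[0.0353,-0.0413,0],[0.0417,-0.0585,0],[0.045,-0.0765,0]],"rotation":[[0,0,0],[0,0,0],[0,0,0],[0,0,0],[0,0,0]]}'
python3 -m pendant '{"hand":[1,1,1,1,1],"offset":[[0.0002,-0.0183,0],[-0.0029,-0.0364,0],[-0.009,-0.0536,0],[-0.018,-0.0695,0],[-0.0296,-0.0837,0]],"rotation":[[0,0,0],[0,0,0],[0,0,0],[0,0,0],[0,0,0]]}'
python3 - <<'E'
from m import *
o=get_obs(); print(o['joint_pos'].round(2),o['eef_pos'])
c=snap('top','top10.png'); W=cloud(c); H,S,V=masks(c)
st(W,((H<4)|(H>172))&(S>110)&box(W,.4,.7,-.14,.15,.05,.075),'catch')
k,l,s,ce=cv2.connectedComponentsWithStats(box(W,.38,.7,-.12,.13,.085,.1).astype(np.uint8))
for i in range(1,k):
    if s[i,4]>30: st(W,l==i,'top'+str(ce[i].round()))
E
```

```text
time_s: 20.12
eef_pos: [0.6664, 0.0167, 0.1336]
eef_rot: [0.049, 0.705, -0.048, 0.706]
contact_force: [-2.0, 1.3, 6.6]
opening: 0.241
time_s: 20.75
eef_pos: [0.6371, -0.0682, 0.1335]
eef_rot: [0.049, 0.704, -0.049, 0.707]
contact_force: [-0.3, 1.3, 7.3]
opening: 0.238
[ 0.57  0.77 -0.91  1.61  0.67  1.09  0.91] [ 0.63714265 -0.0682378   0.1335468 ]
catch 72 med [ 0.4507 -0.0242  0.0545] lo [ 0.4418 -0.0436  0.0503] hi [ 0.4615 -0.0071  0.0743]
top[247. 190.] 156 med [0.617  0.02   0.0949] lo [0.5997 0.0033 0.0894] hi [0.6343 0.0371 0.0986]
top[274. 216.] 154 med [ 0.5456 -0.0562  0.0949] lo [ 0.5279 -0.073   0.0896] hi [ 0.5622 -0.0394  0.0987]
top[237. 225.] 152 med [0.5176 0.0464 0.0945] lo [0.5    0.0298 0.0896] hi [0.5345 0.0632 0.099 ]
```

The turntable goes round with low forces. I'll carry on to just short of home.

```bash
python3 -m pendant '{"hand":[1,1,1,1,1],"offset":[[-0.0139,-0.0119,0],[-0.0297,-0.0212,0],[-0.0468,-0.0276,0],[-0.0648,-0.0309,0],[-0.0831,-0.0311,0]],"rotation":[[0,0,0],[0,0,0],[0,0,0],[0,0,0],[0,0,0]]}'
python3 -m pendant '{"hand":[1,1,1,1,1],"offset":[[-0.0181,0.003,0],[-0.0353,0.0091,0],[-0.0512,0.0181,0],[-0.0654,0.0298,0],[-0.0772,0.0437,0]],"rotation":[[0,0,0],[0,0,0],[0,0,0],[0,0,0],[0,0,0]]}'
python3 -m pendant '{"hand":[1,1,1,1,1],"offset":[[-0.0093,0.0158,0],[-0.0157,0.0329,0],[-0.019,0.0509,0],[-0.0192,0.0692,0],[-0.0162,0.0873,0]],"rotation":[[0,0,0],[0,0,0],[0,0,0],[0,0,0],[0,0,0]]}'
python3 -m pendant '{"hand":[1,1,1,1,1],"offset":[[0.0061,0.0173,0],[0.0151,0.0332,0],[0.0268,0.0473,0],[0.0407,0.0592,0],[0.0565,0.0685,0]],"rotation":[[0,0,0],[0,0,0],[0,0,0],[0,0,0],[0,0,0]]}'
python3 -m pendant '{"hand":[1,1,1,1,1],"offset":[[0.0171,0.0064,0],[0.0351,0.0097,0],[0.0534,0.0099,0],[0.0715,0.0069,0],[0.0887,0.0008,0]],"rotation":[[0,0,0],[0,0,0],[0,0,0],[0,0,0],[0,0,0]]}'
python3 -m pendant '{"hand":[1,1,1,1,1],"offset":[[0.0159,-0.009,0],[0.0301,-0.0207,0],[0.0419,-0.0346,0],[0.0465,-0.042,0],[0.0465,-0.042,0]],"rotation":[[0,0,0],[0,0,0],[0,0,0],[0,0,0],[0,0,0]]}'
cat > ang.py <<'E'
from m import *
from scipy.optimize import minimize
def ang(tag):
  o=get_obs(); p=o['eef_pos']; print('tcp',p,'knob ang',np.degrees(np.arctan2(p[1]-.006,p[0]-.563)))
  for n in ['top','scene']:
    c=snap(n,n+tag+'.png'); W=cloud(c); H,S,V=masks(c)
    m=((H<4)|(H>172))&(S>110)&box(W,.4,.7,-.16,.16,.04,.075); q=W[m]; d=q[:,:2]-[.563,.006]; q=q[np.hypot(*d.T)>.09]; st(q[None],np.ones((1,len(q)),bool),n+' catch')
    d=np.median(q,0)[:2]-[.563,.006]; print('catch ang',np.degrees(np.arctan2(d[1],d[0])))
  c=load('top'+tag); W=cloud(c)
  k,l,s,ce=cv2.connectedComponentsWithStats(box(W,.4,.7,-.14,.15,.085,.1).astype(np.uint8))
  P=[]
  for i in range(1,k):
    if s[i,4]>100: q=W[l==i]; e=(np.percentile(q,3,axis=0)+np.percentile(q,97,axis=0))/2; P.append(e[:2]); print('cap',e.round(4))
  P=np.array(P); ctr=P.mean(0); print('centre',ctr,'angles',np.degrees(np.arctan2(*(P-[.563,.006]).T[::-1])).round(1))
E
python3 -c "
from ang import *
ang('11')"
```

```text
time_s: 21.42
eef_pos: [0.5536, -0.0996, 0.1335]
eef_rot: [0.049, 0.704, -0.049, 0.707]
contact_force: [1.8, 1.0, 8.2]
opening: 0.243
time_s: 22.05
eef_pos: [0.4763, -0.0557, 0.1334]
eef_rot: [0.049, 0.704, -0.05, 0.707]
contact_force: [3.3, -0.9, 8.0]
opening: 0.24
time_s: 22.68
eef_pos: [0.4604, 0.0322, 0.1334]
eef_rot: [0.048, 0.704, -0.049, 0.707]
contact_force: [4.4, -3.3, 8.2]
opening: 0.239
time_s: 23.3
eef_pos: [0.5171, 0.1002, 0.1334]
eef_rot: [0.048, 0.705, -0.049, 0.706]
contact_force: [0.9, -6.2, 12.7]
opening: 0.235
time_s: 23.92
eef_pos: [0.6051, 0.1009, 0.1335]
eef_rot: [0.048, 0.705, -0.049, 0.706]
contact_force: [-4.3, -4.3, 11.9]
opening: 0.24
time_s: 24.55
eef_pos: [0.6525, 0.0583, 0.1336]
eef_rot: [0.049, 0.704, -0.049, 0.707]
contact_force: [0.9, -1.1, 7.8]
opening: 0.246
tcp [0.65252382 0.05827206 0.13355069] knob ang 30.280228835921783
top catch none 0
catch ang nan
scene catch 97 med [ 0.5712 -0.1038  0.054 ] lo [ 0.5446 -0.114   0.0409] hi [ 0.5848 -0.0987  0.0727]
catch ang -85.74741741777198
cap [0.561  0.0643 0.0947]
cap [ 0.5077 -0.0203  0.0947]
centre [0.5343275  0.02198681] angles [  92.  -154.6]
  return _methods._mean(a, axis=axis, dtype=dtype,
  ret = um.true_divide(
```

I'll finish the last 8° or so, release the knob, rise and step back so both cameras see the catch and the lock.

```bash
python3 -m pendant '{"hand":[1,1,1,1,-0.5],"offset":[[0.0033,-0.0062,0],[0.0064,-0.013,0],[0.0064,-0.013,0],[0.0064,-0.013,0],[0.0064,-0.013,0]],"rotation":[[0,0,0],[0,0,0],[0,0,0],[0,0,0],[0,0,0]]}'
python3 -m pendant '{"hand":[-0.5,-0.5,-0.5,-0.5,-0.5],"offset":[[0,0,0],[0,0,0],[0,0,0.03],[0,0,0.08],[0,0,0.11]],"rotation":[[0,0,0],[0,0,0],[0,0,0],[0,0,0],[0,0,0]]}'
python3 -m pendant '{"hand":[-0.5,-0.5,-0.5,-0.5,-0.5],"offset":[[-0.055,-0.015,0],[-0.11,-0.03,0],[-0.165,-0.045,0],[-0.22,-0.06,0],[-0.22,-0.06,0]],"rotation":[[0,0,0],[0,0,0],[0,0,0],[0,0,0],[0,0,0]]}'
python3 -c "
from ang import *
ang('12')
a=load('top12')['pixels'][165:255,200:345]; b=load('scene12')['pixels'][140:245,200:330]
cv2.imwrite('pics/crop12.png',np.vstack([cv2.resize(a,(480,298),interpolation=2),cv2.resize(b,(480,300),interpolation=2)]))
for n in ['top','scene']:
  c=load(n+'12'); W=cloud(c); H,S,V=masks(c)
  for z0,z1 in [(.05,.075),(.075,.1),(.1,.125)]: st(W,box(W,.51,.57,-.22,-.15,z0,z1)&(S<90),n+f' arm {z0}')
  m=box(W,.5,.66,-.04,.12,.12,.16)&(V<70); st(W,box(W,.61,.7,.0,.09,.12,.155),n+' knob')
"
```

```text
time_s: 25.28
eef_pos: [0.6574, 0.0458, 0.1323]
eef_rot: [0.049, 0.705, -0.049, 0.705]
contact_force: [-0.5, -0.3, 0.1]
opening: 0.439
time_s: 25.9
eef_pos: [0.6575, 0.0474, 0.2445]
eef_rot: [0.049, 0.705, -0.048, 0.706]
contact_force: [0.1, -0.3, -0.5]
opening: 0.748
time_s: 26.52
eef_pos: [0.4332, -0.0152, 0.2417]
eef_rot: [0.048, 0.707, -0.051, 0.704]
contact_force: [1.2, -0.3, 0.7]
opening: 0.751
tcp [ 0.43320621 -0.01523895  0.24172992] knob ang -170.70670717062893
top catch 87 med [ 0.546  -0.1069  0.0549] lo [ 0.5244 -0.1152  0.0497] hi [ 0.5668 -0.0983  0.0739]
catch ang -98.58609811822316
scene catch 71 med [ 0.5468 -0.104   0.0542] lo [ 0.5298 -0.1129  0.0448] hi [ 0.5701 -0.0967  0.0707]
catch ang -98.3511738281063
cap [ 0.6109 -0.0311  0.0943]
cap [0.5684 0.0643 0.0941]
centre [0.58964493 0.01658543] angles [-37.8  84.7]
top arm 0.05 109 med [ 0.5343 -0.1831  0.0669] lo [ 0.5144 -0.1965  0.057 ] hi [ 0.5574 -0.1728  0.0726]
top arm 0.075 10 med [ 0.5345 -0.1846  0.0861] lo [ 0.5316 -0.1867  0.0784] hi [ 0.5385 -0.1813  0.0996]
top arm 0.1 31 med [ 0.5268 -0.1913  0.121 ] lo [ 0.5131 -0.1974  0.1045] hi [ 0.5381 -0.1879  0.1243]
top knob 63 med [0.6543 0.0446 0.1486] lo [0.6463 0.0362 0.1243] hi [0.6656 0.055  0.153 ]
scene arm 0.05 96 med [ 0.5408 -0.1785  0.064 ] lo [ 0.519  -0.197   0.0516] hi [ 0.5594 -0.1718  0.0709]
scene arm 0.075 20 med [ 0.5387 -0.1862  0.0866] lo [ 0.5333 -0.1923  0.0759] hi [ 0.5415 -0.1823  0.0986]
scene arm 0.1 37 med [ 0.5342 -0.1904  0.1185] lo [ 0.5132 -0.1961  0.1009] hi [ 0.5419 -0.1865  0.1243]
scene knob 102 med [0.663  0.0518 0.1406] lo [0.652  0.0391 0.1211] hi [0.6697 0.0564 0.1515]
```

View pics/crop12.png

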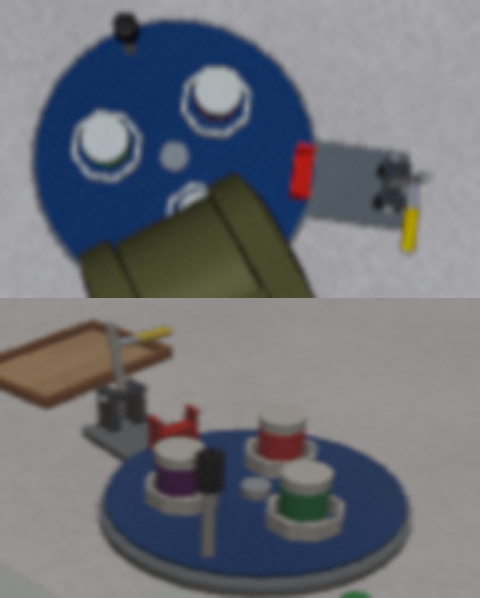

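The catch faces the arm to within about 0.5° in both views. Now I'll go above the yellow handle.

```bash
python3 -m pendant '{"hand":[-0.5,-0.5,-0.5,-0.5,-0.5],"offset":[[0.0175,-0.058,0],[0.035,-0.116,0],[0.0525,-0.1735,0],[0.0525,-0.1735,0],[0.0525,-0.1735,0]],"rotation":[[0,0,0],[0,0,0],[0,0,0],[0,0,0],[0,0,0]]}'
python3 -m pendant '{"hand":[-0.5,-0.5,-0.5,-0.5,-0.5],"offset":[[0,0,-0.02],[0,0,-0.04],[0,0,-0.06],[0,0,-0.06],[0,0,-0.06]],"rotation":[[0,0,0],[0,0,0],[0,0,0],[0,0,0],[0,0,0]]}'
cat > rows.py <<'E'
import numpy as np
a=np.radians(np.arange(100,-1,-5.)); 
for i in range(0,20,5): print([[round(.06*float(np.cos(t)-np.cos(a[i]))*.139,4),round(.06*float(np.cos(t)-np.cos(a[i]))*.99,4),round(.06*float(np.sin(t)-np.sin(a[i])),4)] for t in a[i+1:i+6]])
E
python3 rows.py; python3 -c "
from h import *;print(get_obs()['eef_pos'])"
```

```text
time_s: 27.25
eef_pos: [0.4909, -0.1854, 0.242]
eef_rot: [0.049, 0.705, -0.047, 0.706]
contact_force: [-0.4, 1.1, -0.3]
opening: 0.748
time_s: 27.88
eef_pos: [0.4905, -0.1855, 0.1832]
eef_rot: [0.048, 0.705, -0.048, 0.706]
contact_force: [0.2, -0.5, 0.2]
opening: 0.749
[[0.0007, 0.0051, 0.0007], [0.0014, 0.0103, 0.0009], [0.0022, 0.0155, 0.0007], [0.0029, 0.0206, 0.0], [0.0036, 0.0257, -0.0011]]
[[0.0007, 0.0049, -0.0016], [0.0014, 0.0097, -0.0036], [0.002, 0.0143, -0.006], [0.0026, 0.0187, -0.0088], [0.0032, 0.0228, -0.012]]
[[0.0005, 0.0038, -0.0035], [0.001, 0.0073, -0.0074], [0.0015, 0.0105, -0.0115], [0.0019, 0.0133, -0.016], [0.0022, 0.0157, -0.0206]]
[[0.0003, 0.002, -0.0048], [0.0005, 0.0035, -0.0098], [0.0007, 0.0047, -0.0149], [0.0007, 0.0053, -0.0201], [0.0008, 0.0056, -0.0254]]
[ 0.49051267 -0.18546022  0.18318901]
```

Now I'll lower to the bar, close on it and start the swing.

```bash
python3 -m pendant '{"hand":[-0.5,-0.5,-0.5,-0.5,1],"offset":[[0,-0.001,-0.02],[0,-0.001,-0.04],[0,-0.001,-0.056],[0,-0.001,-0.056],[0,-0.001,-0.056]],"rotation":[[0,0,0],[0,0,0],[0,0,0],[0,0,0],[0,0,0]]}'
python3 -m pendant '{"hand":[1,1,1,1,1],"offset":[[0,0,0],[0,0,0],[0,0,0],[0,0,0],[0,0,0]],"rotation":[[0,0,0],[0,0,0],[0,0,0],[0,0,0],[0,0,0]]}'
python3 -m pendant '{"hand":[1,1,1,1,1],"offset":[[0.0007,0.0051,0.0007],[0.0014,0.0103,0.0009],[0.0022,0.0155,0.0007],[0.0029,0.0206,0],[0.0036,0.0257,-0.0011]],"rotation":[[0,0,0],[0,0,0],[0,0,0],[0,0,0],[0,0,0]]}'
python3 - <<'E'
from m import *
c=snap('scene','scene13.png'); W=cloud(c); H,S,V=masks(c)
st(W,box(W,.4,.56,-.25,-.08,.04,.14)&(H>=20)&(H<=35)&(S>90),'bar'); print(get_obs()['eef_pos'])
cv2.imwrite('pics/s13c.png',cv2.resize(c['pixels'][120:230,190:320],(600,508),interpolation=2))
E
```

```text
time_s: 28.5
eef_pos: [0.4903, -0.1874, 0.127]
eef_rot: [0.048, 0.705, -0.048, 0.706]
contact_force: [0.3, -0.2, -0.1]
opening: 0.555
time_s: 29.12
eef_pos: [0.49, -0.1879, 0.1269]
eef_rot: [0.048, 0.705, -0.049, 0.706]
contact_force: [-1.3, -1.3, 5.7]
opening: 0.124
time_s: 29.75
eef_pos: [0.4931, -0.1642, 0.1254]
eef_rot: [0.048, 0.705, -0.05, 0.705]
contact_force: [-1.0, -8.5, 3.6]
opening: 0.126
bar 15 med [ 0.5081 -0.1634  0.1235] lo [ 0.501  -0.17    0.1175] hi [ 0.5143 -0.1598  0.1252]
[ 0.49311129 -0.16366506  0.12529113]
```

View pics/s13c.png

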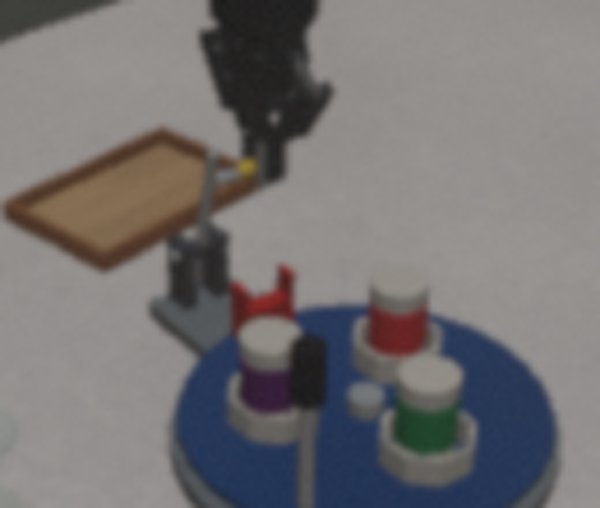

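The bar is gripped and the arm is swinging inwards, so I'll continue down.

```bash
python3 -m pendant '{"hand":[1,1,1,1,1],"offset":[[0.0007,0.0049,-0.0016],[0.0014,0.0097,-0.0036],[0.002,0.0143,-0.006],[0.0026,0.0187,-0.0088],[0.0032,0.0228,-0.012]],"rotation":[[0,0,0],[0,0,0],[0,0,0],[0,0,0],[0,0,0]]}'
python3 -m pendant '{"hand":[1,1,1,1,1],"offset":[[0.0005,0.0038,-0.0035],[0.001,0.0073,-0.0074],[0.0015,0.0105,-0.0115],[0.0019,0.0133,-0.016],[0.0022,0.0157,-0.0206]],"rotation":[[0,0,0],[0,0,0],[0,0,0],[0,0,0],[0,0,0]]}'
```

```text
time_s: 30.42
eef_pos: [0.496, -0.1421, 0.1128]
eef_rot: [0.048, 0.706, -0.051, 0.705]
contact_force: [-1.1, -8.8, 3.5]
opening: 0.121
time_s: 31.05
eef_pos: [0.498, -0.126, 0.0922]
eef_rot: [0.048, 0.706, -0.05, 0.705]
contact_force: [-2.1, -6.7, 1.8]
opening: 0.125
```

```bash
python3 -m pendant '{"hand":[1,1,1,1,1],"offset":[[0.0003,0.002,-0.0048],[0.0005,0.0035,-0.0098],[0.0007,0.0047,-0.0149],[0.0007,0.0053,-0.0201],[0.0008,0.0056,-0.026]],"rotation":[[0,0,0],[0,0,0],[0,0,0],[0,0,0],[0,0,0]]}'
python3 - <<'E'
from m import *
for n in ['scene','top']:
    c=snap(n,n+'14.png'); W=cloud(c); H,S,V=masks(c)
    st(W,box(W,.4,.56,-.25,-.08,.04,.14)&(H>=20)&(H<=35)&(S>90),'bar')
print(get_obs()['eef_pos'],get_obs()['contact_force'])
cv2.imwrite('pics/s14c.png',cv2.resize(load('scene14')['pixels'][120:230,190:320],(600,508),interpolation=2))
E
```

```text
time_s: 31.68
eef_pos: [0.4991, -0.1182, 0.0666]
eef_rot: [0.048, 0.706, -0.049, 0.705]
contact_force: [-1.4, -4.5, -2.1]
opening: 0.127
bar 14 med [ 0.5134 -0.1172  0.0721] lo [ 0.5055 -0.1268  0.0695] hi [ 0.5206 -0.113   0.0746]
bar none 0
[ 0.49908613 -0.11812954  0.0657893 ] [ 0.05759383 -3.41605448 -6.82078678]
```

View pics/s14c.png

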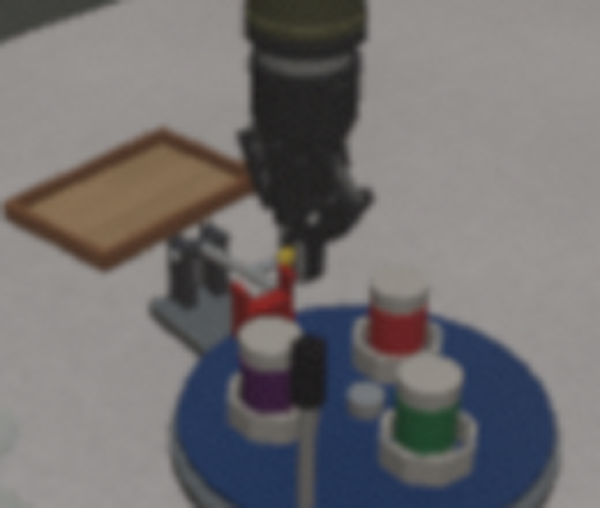

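The arm is nearly level, with the bar about 5 mm high. I'll press down until it stops.

```bash
python3 -m pendant '{"hand":[1,1,1,1,1],"offset":[[0,0,-0.002],[0,0,-0.004],[0,0,-0.006],[0,0,-0.006],[0,0,-0.006]],"rotation":[[0,0,0],[0,0,0],[0,0,0],[0,0,0],[0,0,0]]}'
python3 - <<'E'
from m import *
for n in ['scene']:
    c=snap(n,n+'15.png'); W=cloud(c); H,S,V=masks(c)
    st(W,box(W,.4,.56,-.25,-.08,.04,.14)&(H>=20)&(H<=35)&(S>90),'bar')
print(get_obs()['eef_pos'],get_obs()['contact_force'])
E
```

```text
time_s: 32.4
eef_pos: [0.4992, -0.1179, 0.0607]
eef_rot: [0.048, 0.706, -0.049, 0.705]
contact_force: [-4.6, -3.0, 4.4]
opening: 0.127
bar 9 med [ 0.5105 -0.1191  0.0674] lo [ 0.505  -0.1272  0.0644] hi [ 0.5172 -0.114   0.068 ]
[ 0.49923234 -0.11786702  0.06064876] [-4.44253292 -1.52574761  4.1811269 ]
```

```bash
python3 -m pendant '{"hand":[1,1,1,1,1],"offset":[[0,0,-0.001],[0,0,-0.002],[0,0,-0.003],[0,0,-0.003],[0,0,-0.003]],"rotation":[[0,0,0],[0,0,0],[0,0,0],[0,0,0],[0,0,0]]}'
```

```text
time_s: 33.08
eef_pos: [0.4993, -0.1179, 0.0585]
eef_rot: [0.048, 0.705, -0.049, 0.705]
contact_force: [-7.9, -2.8, 14.3]
opening: 0.125
```

Reaction force is 14 N upwards, so it's on the stop. I'll release, lift and check.

```bash
python3 -m pendant '{"hand":[0,0,0,0,0],"offset":[[0,0,0.002],[0,0,0.003],[0,0,0.003],[0,0,0.02],[0,0,0.06]],"rotation":[[0,0,0],[0,0,0],[0,0,0],[0,0,0],[0,0,0]]}'
python3 -m pendant '{"hand":[0,-0.5,-0.5,-0.5,-0.5],"offset":[[0,0,0.06],[0,0,0.12],[-0.03,0.04,0.16],[-0.06,0.09,0.16],[-0.06,0.09,0.16]],"rotation":[[0,0,0],[0,0,0],[0,0,0],[0,0,0],[0,0,0]]}'
python3 -c "
from ang import *
ang('16')
for n in ['scene','top']:
    c=load(n+'16'); W=cloud(c); H,S,V=masks(c)
    st(W,box(W,.4,.56,-.25,-.08,.04,.14)&(H>=20)&(H<=35)&(S>90),n+'bar')
a=load('top16')['pixels'][165:255,200:345]; b=load('scene16')['pixels'][140:245,200:330]
cv2.imwrite('pics/crop16.png',np.vstack([cv2.resize(a,(480,298),interpolation=2),cv2.resize(b,(480,300),interpolation=2)]))
"
```

```text
time_s: 33.7
eef_pos: [0.4988, -0.1175, 0.1179]
eef_rot: [0.049, 0.706, -0.048, 0.705]
contact_force: [1.5, -0.6, 0.0]
opening: 0.507
time_s: 34.33
eef_pos: [0.4377, -0.0238, 0.2795]
eef_rot: [0.045, 0.705, -0.047, 0.706]
contact_force: [0.1, -0.6, -0.3]
opening: 0.75
tcp [ 0.43773143 -0.02376445  0.27952401] knob ang -166.63408422686473
top catch 67 med [ 0.5432 -0.1068  0.0565] lo [ 0.5243 -0.1156  0.0501] hi [ 0.5667 -0.0982  0.0735]
catch ang -99.94973056499667
scene catch 66 med [ 0.5533 -0.1028  0.055 ] lo [ 0.5286 -0.1121  0.0438] hi [ 0.57  -0.097  0.074]
catch ang -95.11195314695748
cap [ 0.6108 -0.0312  0.0941]
cap [0.5688 0.064  0.0947]
centre [0.58980501 0.01640815] angles [-37.8  84.3]
scenebar 18 med [ 0.5004 -0.1143  0.0646] lo [ 0.4908 -0.1192  0.0592] hi [ 0.5108 -0.1109  0.0675]
topbar 41 med [ 0.5076 -0.12    0.0655] lo [ 0.4912 -0.1235  0.0608] hi [ 0.5193 -0.1145  0.0698]
```

View pics/crop16.png

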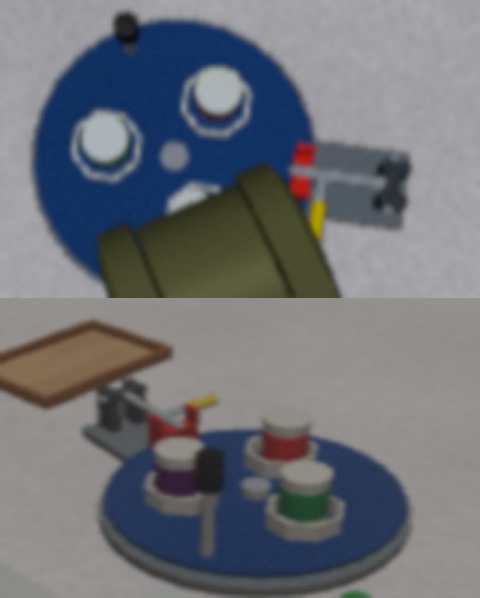

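The locking arm lies level between the cheeks, with bar top at 0.066 m, so it's closed. Purple goes to the tray first, to the far slot (0.525, −0.336).

```bash
python3 -m pendant '{"hand":[-0.5,-0.5,-0.5,-0.5,-0.5],"offset":[[0.058,-0.001,0],[0.116,-0.002,0],[0.1725,-0.003,0],[0.1725,-0.003,-0.03],[0.1725,-0.003,-0.08]],"rotation":[[0,0,0],[0,0,0],[0,0,0],[0,0,0],[0,0,0]]}'
python3 -m pendant '{"hand":[-0.5,-0.5,-0.5,-0.5,-0.5],"offset":[[0,0,-0.04],[0,0,-0.08],[0,0,-0.108],[0,0,-0.122],[0,0,-0.122]],"rotation":[[0,0,0],[0,0,0],[0,0,0],[0,0,0],[0,0,0]]}'
python3 - <<'E'
from m import *
print(get_obs()['eef_pos'])
c=snap('scene','scene17.png'); W=cloud(c); H,S,V=masks(c)
st(W,((H<4)|(H>172))&(S>70)&box(W,.47,.56,-.07,.05,.04,.1),'red')
cv2.imwrite('pics/s17c.png',cv2.resize(c['pixels'][120:250,190:340],(600,520),interpolation=2))
E
```

```text
time_s: 35.05
eef_pos: [0.6141, -0.0315, 0.1967]
eef_rot: [0.05, 0.705, -0.049, 0.706]
contact_force: [-0.3, 0.0, -1.1]
opening: 0.751
time_s: 35.67
eef_pos: [0.6119, -0.0315, 0.0746]
eef_rot: [0.049, 0.706, -0.049, 0.705]
contact_force: [0.5, -0.1, 0.5]
opening: 0.748
[ 0.61194825 -0.03150329  0.07464014]
red 105 med [0.5229 0.0006 0.0658] lo [ 0.5018 -0.0197  0.051 ] hi [0.5282 0.0084 0.0801]
```

View pics/s17c.png

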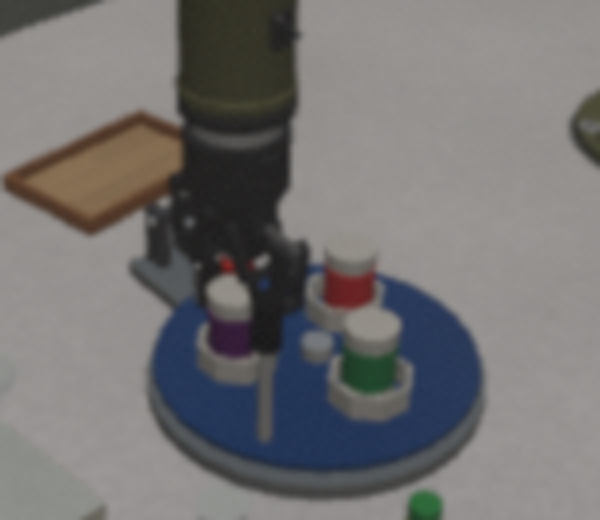

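The jaws straddle the purple jar. I'll grip, lift, carry it to the tray and lower it.

```bash
python3 -m pendant '{"hand":[1,1,1,1,1],"offset":[[0,0,0],[0,0,0],[0,0,0],[0,0,0],[0,0,0.02]],"rotation":[[0,0,0],[0,0,0],[0,0,0],[0,0,0],[0,0,0]]}'
python3 -m pendant '{"hand":[1,1,1,1,1],"offset":[[0,0,0.05],[0,0,0.1],[0,0,0.126],[-0.014,-0.05,0.126],[-0.028,-0.1,0.126]],"rotation":[[0,0,0],[0,0,0],[0,0,0],[0,0,0],[0,0,0]]}'
python3 -m pendant '{"hand":[1,1,1,1,1],"offset":[[-0.014,-0.05,0],[-0.028,-0.1,0],[-0.043,-0.15,0],[-0.059,-0.205,0],[-0.059,-0.205,0]],"rotation":[[0,0,0],[0,0,0],[0,0,0],[0,0,0],[0,0,0]]}'
python3 -m pendant '{"hand":[1,1,1,1,1],"offset":[[0,0,-0.05],[0,0,-0.1],[0,0,-0.12],[0,0,-0.12],[0,0,-0.12]],"rotation":[[0,0,0],[0,0,0],[0,0,0],[0,0,0],[0,0,0]]}'
python3 - <<'E'
from m import *
print(get_obs()['eef_pos'])
for n in ['scene','top']:
    c=snap(n,n+'18.png'); W=cloud(c); H,S,V=masks(c)
    st(W,((H>=125)&(H<=165))&(S>70)&box(W,.45,.6,-.42,-.25,.01,.3),n+' purple')
    k,l,s,ce=cv2.connectedComponentsWithStats(box(W,.4,.7,-.14,.15,.085,.1).astype(np.uint8))
    for i in range(1,k):
        if s[i,4]>50: st(W,l==i,n)
E
```

```text
time_s: 36.35
eef_pos: [0.6112, -0.0312, 0.0955]
eef_rot: [0.048, 0.706, -0.049, 0.705]
contact_force: [0.1, 1.1, -0.5]
opening: 0.455
time_s: 36.98
eef_pos: [0.5839, -0.1311, 0.2234]
eef_rot: [0.047, 0.705, -0.048, 0.706]
contact_force: [-0.0, 0.4, -1.2]
opening: 0.457
time_s: 37.6
eef_pos: [0.5223, -0.342, 0.2216]
eef_rot: [0.051, 0.706, -0.053, 0.705]
contact_force: [0.6, 1.2, -2.1]
opening: 0.454
time_s: 38.22
eef_pos: [0.5265, -0.3357, 0.1038]
eef_rot: [0.048, 0.704, -0.049, 0.706]
contact_force: [0.1, 0.6, -0.8]
opening: 0.458
[ 0.52651134 -0.33569461  0.10377332]
scene purple 28 med [ 0.5425 -0.3258  0.0896] lo [ 0.5367 -0.3353  0.0783] hi [ 0.5469 -0.3199  0.1019]
scene 105 med [ 0.5138 -0.008   0.0948] lo [ 0.493  -0.0272  0.0868] hi [0.5279 0.0066 0.097 ]
scene 128 med [0.5753 0.0685 0.0948] lo [0.5571 0.0483 0.0865] hi [0.5905 0.0832 0.0971]
top purple 14 med [ 0.5128 -0.3196  0.1017] lo [ 0.5083 -0.3249  0.0879] hi [ 0.5169 -0.3031  0.2057]
top 151 med [0.5683 0.0642 0.0951] lo [0.5513 0.0463 0.0889] hi [0.5867 0.0809 0.0991]
top 159 med [ 0.5069 -0.0119  0.0949] lo [ 0.49   -0.0287  0.0903] hi [0.524  0.0048 0.099 ]
```

```bash
python3 -m pendant '{"hand":[1,1,1,1,1],"offset":[[0,-0.002,-0.02],[0,-0.002,-0.04],[0,-0.002,-0.048],[0,-0.002,-0.052],[0,-0.002,-0.052]],"rotation":[[0,0,0],[0,0,0],[0,0,0],[0,0,0],[0,0,0]]}'
python3 -m pendant '{"hand":[-0.3,-0.3,-0.3,-0.3,-0.3],"offset":[[0,0,0],[0,0,0],[0,0,0.01],[0,0,0.05],[0,0,0.11]],"rotation":[[0,0,0],[0,0,0],[0,0,0],[0,0,0],[0,0,0]]}'
python3 -m pendant '{"hand":[-0.5,-0.5,-0.5,-0.5,-0.5],"offset":[[0,0,0.06],[-0.004,0.06,0.06],[-0.008,0.12,0.06],[-0.012,0.18,0.06],[-0.016,0.24,0.06]],"rotation":[[0,0,0],[0,0,0],[0,0,0],[0,0,0],[0,0,0]]}'
python3 - <<'E'
from m import *
print(get_obs()['eef_pos'])
for n in ['scene','top']:
    c=snap(n,n+'19.png'); W=cloud(c); H,S,V=masks(c)
    st(W,((H>=125)&(H<=165))&(S>70)&box(W,.45,.6,-.42,-.25,.01,.3),n+' purple')
    st(W,box(W,.4,.56,-.42,-.27,.055,.08),n+'cap')
E
```

```text
time_s: 38.95
eef_pos: [0.524, -0.3375, 0.0511]
eef_rot: [0.048, 0.706, -0.049, 0.705]
contact_force: [-9.8, 1.5, 19.8]
opening: 0.452
time_s: 39.58
eef_pos: [0.5242, -0.3376, 0.1597]
eef_rot: [0.049, 0.706, -0.048, 0.705]
contact_force: [1.7, -1.5, 0.5]
opening: 0.65
time_s: 40.2
eef_pos: [0.5089, -0.0959, 0.2202]
eef_rot: [0.048, 0.705, -0.048, 0.706]
contact_force: [1.4, -0.1, -0.2]
opening: 0.748
[ 0.50887089 -0.09586628  0.22023807]
scene purple 61 med [ 0.5358 -0.3217  0.0394] lo [ 0.5198 -0.3378  0.026 ] hi [ 0.5432 -0.3155  0.0517]
scenecap 84 med [ 0.5296 -0.331   0.0682] lo [ 0.5101 -0.3511  0.0556] hi [ 0.5424 -0.3168  0.0714]
top purple 20 med [ 0.5188 -0.319   0.042 ] lo [ 0.5075 -0.3258  0.0325] hi [ 0.5336 -0.3175  0.0502]
topcap 164 med [ 0.5217 -0.3358  0.0689] lo [ 0.5046 -0.3535  0.0595] hi [ 0.5387 -0.3191  0.0728]
```

Purple is upright in the tray, cap at 0.069 m. Next is red, from (0.507, −0.012).

```bash
python3 -m pendant '{"hand":[-0.5,-0.5,-0.5,-0.5,-0.5],"offset":[[-0.001,0.043,0],[-0.0015,0.085,0],[-0.0015,0.085,0],[-0.0015,0.085,-0.03],[-0.0015,0.085,-0.06]],"rotation":[[0,0,0],[0,0,0],[0,0,0],[0,0,0],[0,0,0]]}'
python3 -m pendant '{"hand":[-0.5,-0.5,-0.5,-0.5,1],"offset":[[0,0,-0.03],[0,0,-0.06],[0,0,-0.083],[0,0,-0.083],[0,0,-0.083]],"rotation":[[0,0,0],[0,0,0],[0,0,0],[0,0,0],[0,0,0]]}'
python3 -m pendant '{"hand":[1,1,1,1,1],"offset":[[0,0,0],[0,0,0],[0,0,0],[0,0,0.04],[0,0,0.1]],"rotation":[[0,0,0],[0,0,0],[0,0,0],[0,0,0],[0,0,0]]}'
python3 - <<'E'
from m import *
print(get_obs()['eef_pos'])
c=snap('scene','scene20.png'); W=cloud(c); H,S,V=masks(c)
st(W,((H<4)|(H>172))&(S>70)&box(W,.45,.56,-.08,.08,.04,.25),'red')
st(W,((H>=50)&(H<=85))&(S>70)&box(W,.45,.66,-.0,.15,.04,.3),'green')
E
```

```text
time_s: 40.92
eef_pos: [0.508, -0.014, 0.1592]
eef_rot: [0.049, 0.705, -0.049, 0.706]
contact_force: [0.8, 0.1, -0.0]
opening: 0.755
time_s: 41.55
eef_pos: [0.5082, -0.0132, 0.0774]
eef_rot: [0.049, 0.705, -0.049, 0.706]
contact_force: [-0.0, 0.3, 0.1]
opening: 0.557
time_s: 42.18
eef_pos: [0.5066, -0.0132, 0.177]
eef_rot: [0.048, 0.707, -0.048, 0.704]
contact_force: [1.0, -1.4, -1.0]
opening: 0.449
[ 0.5065804  -0.01321952  0.17695648]
red 103 med [ 0.523  -0.0047  0.1612] lo [ 0.5067 -0.0209  0.1461] hi [0.5268 0.0059 0.18  ]
green 108 med [0.5856 0.0764 0.065 ] lo [0.5685 0.058  0.0503] hi [0.5917 0.0841 0.0792]
```

```bash
python3 -m pendant '{"hand":[1,1,1,1,1],"offset":[[0,0,0.045],[-0.006,-0.055,0.045],[-0.012,-0.11,0.045],[-0.018,-0.165,0.045],[-0.025,-0.22,0.045]],"rotation":[[0,0,0],[0,0,0],[0,0,0],[0,0,0],[0,0,0]]}'
python3 -m pendant '{"hand":[1,1,1,1,1],"offset":[[-0.006,-0.055,0],[-0.013,-0.106,0],[-0.013,-0.106,0],[-0.013,-0.106,-0.05],[-0.013,-0.106,-0.1]],"rotation":[[0,0,0],[0,0,0],[0,0,0],[0,0,0],[0,0,0]]}'
python3 -m pendant '{"hand":[1,1,1,1,1],"offset":[[0,0,-0.03],[0,0,-0.055],[0,0,-0.064],[0,0,-0.068],[0,0,-0.068]],"rotation":[[0,0,0],[0,0,0],[0,0,0],[0,0,0],[0,0,0]]}'
```

```text
time_s: 42.85
eef_pos: [0.4821, -0.2347, 0.2221]
eef_rot: [0.048, 0.705, -0.049, 0.706]
contact_force: [0.5, 0.6, -1.6]
opening: 0.454
time_s: 43.48
eef_pos: [0.4699, -0.3384, 0.1213]
eef_rot: [0.048, 0.705, -0.049, 0.706]
contact_force: [0.8, -0.4, -1.9]
opening: 0.455
time_s: 44.1
eef_pos: [0.47, -0.3388, 0.0543]
eef_rot: [0.048, 0.705, -0.049, 0.706]
contact_force: [0.0, -0.7, -0.5]
opening: 0.452
```

```bash
python3 -m pendant '{"hand":[1,1,1,-0.3,-0.3],"offset":[[0,0,-0.0015],[0,0,-0.003],[0,0,-0.003],[0,0,-0.003],[0,0,-0.003]],"rotation":[[0,0,0],[0,0,0],[0,0,0],[0,0,0],[0,0,0]]}'
python3 -m pendant '{"hand":[-0.3,-0.3,-0.3,-0.3,-0.3],"offset":[[0,0,0],[0,0,0.01],[0,0,0.05],[0,0,0.11],[0,0,0.17]],"rotation":[[0,0,0],[0,0,0],[0,0,0],[0,0,0],[0,0,0]]}'
python3 -m pendant '{"hand":[-0.5,-0.5,-0.5,-0.5,-0.5],"offset":[[0.012,0.06,0],[0.024,0.12,0],[0.036,0.18,0],[0.048,0.24,0],[0.06,0.3,0]],"rotation":[[0,0,0],[0,0,0],[0,0,0],[0,0,0],[0,0,0]]}'
python3 - <<'E'
from m import *
print(get_obs()['eef_pos'])
for n in ['scene','top']:
    c=snap(n,n+'21.png'); W=cloud(c); H,S,V=masks(c)
    k,l,s,ce=cv2.connectedComponentsWithStats(box(W,.38,.57,-.42,-.27,.055,.08).astype(np.uint8))
    for i in range(1,k):
        if s[i,4]>20: st(W,l==i,n+'cap')
    st(W,((H>=50)&(H<=85))&(S>70)&box(W,.45,.66,-.0,.15,.04,.3),n+'green')
    st(W,box(W,.5,.64,.0,.13,.085,.1),n+'greencap')
E
```

```text
time_s: 44.72
eef_pos: [0.4697, -0.339, 0.0507]
eef_rot: [0.048, 0.705, -0.049, 0.706]
contact_force: [-0.2, 0.1, -0.2]
opening: 0.652
time_s: 45.35
eef_pos: [0.4694, -0.3384, 0.2229]
eef_rot: [0.048, 0.705, -0.048, 0.706]
contact_force: [0.2, -0.7, 0.4]
opening: 0.645
time_s: 45.98
eef_pos: [0.5297, -0.0369, 0.2214]
eef_rot: [0.048, 0.705, -0.049, 0.706]
contact_force: [0.5, -0.8, 0.1]
opening: 0.745
[ 0.52973502 -0.03687801  0.22136227]
scenecap 75 med [ 0.4737 -0.3328  0.0679] lo [ 0.4537 -0.3529  0.0555] hi [ 0.488  -0.3188  0.0711]
scenecap 80 med [ 0.5289 -0.3309  0.0685] lo [ 0.5092 -0.3511  0.0559] hi [ 0.5428 -0.3176  0.0714]
scenegreen 107 med [0.5864 0.0767 0.0653] lo [0.5681 0.0575 0.0498] hi [0.5915 0.0844 0.0787]
scenegreencap 126 med [0.5761 0.0683 0.0952] lo [0.5566 0.0485 0.0868] hi [0.5908 0.0826 0.0971]
topcap 166 med [ 0.5218 -0.3355  0.0686] lo [ 0.5047 -0.3532  0.0604] hi [ 0.5389 -0.3181  0.0733]
topcap 169 med [ 0.4679 -0.3366  0.0685] lo [ 0.4511 -0.3547  0.0595] hi [ 0.4849 -0.3195  0.073 ]
topgreen none 1
topgreencap 139 med [0.5704 0.0645 0.0952] lo [0.5515 0.0504 0.0909] hi [0.5872 0.0812 0.099 ]
```

Red is placed upright. Now green, from (0.570, 0.064).

```bash
python3 -m pendant '{"hand":[-0.5,-0.5,-0.5,-0.5,-0.5],"offset":[[0.02,0.051,0],[0.04,0.102,0],[0.04,0.102,0],[0.04,0.102,-0.03],[0.04,0.102,-0.06]],"rotation":[[0,0,0],[0,0,0],[0,0,0],[0,0,0],[0,0,0]]}'
python3 -m pendant '{"hand":[-0.5,-0.5,-0.5,-0.5,1],"offset":[[0,0,-0.03],[0,0,-0.06],[0,0,-0.085],[0,0,-0.085],[0,0,-0.085]],"rotation":[[0,0,0],[0,0,0],[0,0,0],[0,0,0],[0,0,0]]}'
python3 -m pendant '{"hand":[1,1,1,1,1],"offset":[[0,0,0],[0,0,0],[0,0,0],[0,0,0.04],[0,0,0.1]],"rotation":[[0,0,0],[0,0,0],[0,0,0],[0,0,0],[0,0,0]]}'
python3 - <<'E'
from m import *
print(get_obs()['eef_pos'])
c=snap('scene','scene22.png'); W=cloud(c); H,S,V=masks(c)
st(W,((H>=50)&(H<=85))&(S>70)&box(W,.45,.66,-.0,.15,.04,.3),'green')
E
```

```text
time_s: 46.7
eef_pos: [0.5696, 0.0623, 0.1604]
eef_rot: [0.048, 0.705, -0.049, 0.706]
contact_force: [-0.1, -0.4, -0.1]
opening: 0.749
time_s: 47.32
eef_pos: [0.57, 0.0629, 0.0767]
eef_rot: [0.049, 0.705, -0.048, 0.706]
contact_force: [0.2, -0.7, -1.1]
opening: 0.553
time_s: 47.95
eef_pos: [0.5686, 0.0626, 0.1758]
eef_rot: [0.048, 0.707, -0.049, 0.704]
contact_force: [1.2, -0.8, -0.7]
opening: 0.455
[0.56862476 0.06259679 0.17578101]
green 88 med [0.5869 0.0706 0.1614] lo [0.5761 0.0566 0.1474] hi [0.5905 0.0794 0.1777]
```

```bash
python3 -m pendant '{"hand":[1,1,1,1,1],"offset":[[0,0,0.046],[-0.019,-0.05,0.046],[-0.038,-0.1,0.046],[-0.057,-0.15,0.046],[-0.076,-0.201,0.046]],"rotation":[[0,0,0],[0,0,0],[0,0,0],[0,0,0],[0,0,0]]}'
python3 -m pendant '{"hand":[1,1,1,1,1],"offset":[[-0.019,-0.05,0],[-0.038,-0.1,0],[-0.057,-0.15,0],[-0.0765,-0.2015,0],[-0.0765,-0.2015,0]],"rotation":[[0,0,0],[0,0,0],[0,0,0],[0,0,0],[0,0,0]]}'
python3 -m pendant '{"hand":[1,1,1,1,1],"offset":[[0,0,-0.05],[0,0,-0.1],[0,0,-0.14],[0,0,-0.16],[0,0,-0.16]],"rotation":[[0,0,0],[0,0,0],[0,0,0],[0,0,0],[0,0,0]]}'
```

```text
time_s: 48.62
eef_pos: [0.4928, -0.1393, 0.222]
eef_rot: [0.048, 0.705, -0.049, 0.706]
contact_force: [0.9, -0.8, -1.5]
opening: 0.456
time_s: 49.25
eef_pos: [0.4142, -0.3444, 0.2208]
eef_rot: [0.051, 0.706, -0.052, 0.705]
contact_force: [-0.1, 0.6, -1.2]
opening: 0.452
time_s: 49.88
eef_pos: [0.4171, -0.3387, 0.0612]
eef_rot: [0.048, 0.706, -0.048, 0.705]
contact_force: [-0.2, -0.4, -1.8]
opening: 0.456
```

```bash
python3 -m pendant '{"hand":[1,1,1,-0.3,-0.3],"offset":[[0,0,-0.005],[0,0,-0.0095],[0,0,-0.0095],[0,0,-0.0095],[0,0,-0.0095]],"rotation":[[0,0,0],[0,0,0],[0,0,0],[0,0,0],[0,0,0]]}'
python3 -m pendant '{"hand":[-0.3,-0.3,-0.3,-0.3,-0.3],"offset":[[0,0,0],[0,0,0.01],[0,0,0.05],[0,0,0.11],[0,0,0.17]],"rotation":[[0,0,0],[0,0,0],[0,0,0],[0,0,0],[0,0,0]]}'
python3 -m pendant '{"hand":[-0.5,-0.5,-0.5,-0.5,-0.5],"offset":[[0,0.05,0.04],[0,0.1,0.08],[0,0.15,0.08],[0,0.2,0.08],[0,0.2,0.08]],"rotation":[[0,0,0],[0,0,0],[0,0,0],[0,0,0],[0,0,0]]}'
python3 - <<'E'
from m import *
print(get_obs()['eef_pos'])
for n in ['scene','top']:
    c=snap(n,n+'23.png'); W=cloud(c); H,S,V=masks(c)
    k,l,s,ce=cv2.connectedComponentsWithStats(box(W,.38,.57,-.42,-.27,.055,.08).astype(np.uint8))
    for i in range(1,k):
        if s[i,4]>20: st(W,l==i,n+'cap')
    st(W,box(W,.4,.56,-.25,-.08,.04,.14)&(H>=20)&(H<=35)&(S>90),n+'bar')
a=load('top23')['pixels'];b=load('scene23')['pixels']
cv2.imwrite('pics/fin.png',np.vstack([cv2.resize(a[100:290,100:420],(505,300)),cv2.resize(b[100:320,120:420],(409,300))[:, :409].copy() if 0 else cv2.resize(b[120:298,130:430],(505,300))]))
E
```

```text
time_s: 50.5
eef_pos: [0.4173, -0.3395, 0.0524]
eef_rot: [0.048, 0.705, -0.049, 0.706]
contact_force: [-0.9, 0.1, 1.1]
opening: 0.654
time_s: 51.12
eef_pos: [0.4169, -0.3388, 0.2244]
eef_rot: [0.048, 0.705, -0.048, 0.706]
contact_force: [1.0, -2.3, -0.2]
opening: 0.649
time_s: 51.75
eef_pos: [0.417, -0.1351, 0.3034]
eef_rot: [0.045, 0.705, -0.047, 0.706]
contact_force: [0.2, -0.5, -0.1]
opening: 0.753
[ 0.41704993 -0.13507473  0.30344276]
scenecap 150 med [ 0.4527 -0.3319  0.0679] lo [ 0.4044 -0.3531  0.0557] hi [ 0.4881 -0.3178  0.071 ]
scenecap 81 med [ 0.5294 -0.3305  0.0682] lo [ 0.5095 -0.3535  0.0561] hi [ 0.5433 -0.317   0.0714]
scenebar 18 med [ 0.5003 -0.1143  0.0642] lo [ 0.4911 -0.1184  0.0605] hi [ 0.5128 -0.1102  0.0679]
topcap 163 med [ 0.5217 -0.3355  0.0688] lo [ 0.5048 -0.3537  0.063 ] hi [ 0.5389 -0.3186  0.0737]
topcap 68 med [ 0.4735 -0.3469  0.0691] lo [ 0.4567 -0.3572  0.0642] hi [ 0.4878 -0.3345  0.0739]
topbar 53 med [ 0.5022 -0.1175  0.0656] lo [ 0.4879 -0.1234  0.0612] hi [ 0.5194 -0.1117  0.0707]
```

View pics/fin.png

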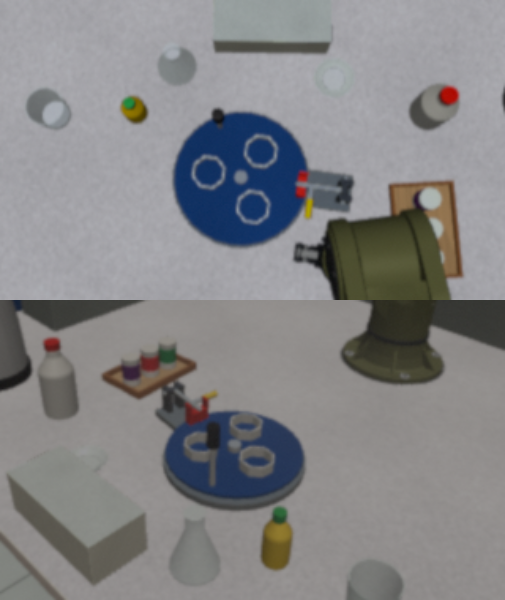

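The final view shows all three jars upright in the tray, the lock arm closed in the catch, and the glassware and bottles in place. I'm handing the job in.

```bash
python3 -c "
from station import *
print(close_job(), get_obs()['time_s'])"
```

```text
the job is handed in; nothing more can be done
the job is handed in; nothing more can be done
```

The job is finished and handed in at about 52 s on the robot's clock. No verdict was reported.

**What I did**
- I stood the red, green and purple jars in the three pockets. The cap tops measured 0.095 m, as they should when the jars are seated.
- I cranked the turntable clockwise about 393°, which is one full turn plus the roughly 33° it started short of home.
- I swung the locking arm down until it pressed on its stop, with 14 N pushing back.
- Only then did I move the three jars to the tray.

**Last checks**
- **Catch:** before I closed the lock, it faced the arm to about 0.5° in both camera views.
- **Locking arm:** it lies level between the cheeks, with the bar's top at about 0.066 m. That matches the closed position (expected 0.0665 m).
- **Jars:** caps stand at 0.068–0.069 m, so all three are upright on the tray floor. In the last top view the robot arm hid the green jar and part of the red one, so green's placing was seen only by the scene camera.
- **Glassware and bottles:** they look unmoved in the final pictures; I did not measure them again.

**Small disagreements**
- The two cameras differ by about 3 mm in x. I averaged them or used the top view.
- After closing, the part-hidden catch read −95° in one view and −100° in the other. That is less reliable than the reading before closing.
- Setting down the purple jar pressed it with about 20 N.

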